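# Balance vials in the row, then hold the mixer wheel heavy side down

## Task

Set the two loose balance vials upright into the two empty wells of the tray, so that its row of four is complete, and let go of them. Then take the mixer's wheel by its rim, turn it gently by hand to feel which side of it is heavy, bring that heavy side to the very bottom, and finish while still holding the rim there, so that a colleague can clip the balance vials on at the top. Leave the other things on the bench, and the two vials already in the row, where they are.

Things in the scene. Friction and masses are not known exactly. Their poses are not given: they have to be found in the camera images.
- mixer: End-over-end mixer, fixed: white motor housing (top 190 mm, its knobs 205 mm above the bench) on a 14 mm base plate, with an upright wheel on a level axle. Origin on the bench straight below the wheel's middle; +x along the axle out of the wheel's clip side, away from the housing; z up. In this frame the housing is at x = -180 to -64 mm, the base plate at x = -190 to 80 mm, y = -85 to 85 mm.
- axle (a point): Centre of the wheel, on its axle, 150 mm above the bench; axes as mixer. The wheel is an aluminium disc 260 mm across and 12 mm thick (x = -6 to 6 mm); its outermost 35 mm are bare on both faces: the rim to take hold of. On the +x face six radial clips 60 degrees apart hold four opaque capped vials (30 mm thick, 34 to 90 mm from the axle); two clips are empty.
- wheel (a joint): Turn of the wheel about +x of mixer, rad, no stops; 0: empty_clip straight up; growing: the wheel's top moves to the mixer's -y. Drag of about 0.34 Nm keeps it wherever it is left. Turning it takes this drag plus (heavy side rising) or minus (heavy side sinking) up to 0.2 to 0.3 Nm of weight, in proportion to the sine of the heavy side's angle from straight down.
- empty_clip (a point): One of the two empty clips, on the clip side, 60 mm from the axle; its z axis points outwards from the axle. The other is 120 degrees on, counter-clockwise seen from the clip side. Some vials on the wheel hold dense beads, some next to nothing, which cannot be seen: the heavy side may be at almost any angle to the clips, but does not start at the bottom.
- tray: Grey tray block, fixed, 66 x 216 mm, 24 mm high, with one row of four round wells along its y axis, 52 mm apart. Origin at the centre of its underside, z up.
- tray_hole0 (a point): Centre of well 1 of 4, counted from the tray's +y end, at the tray's top face (24 mm above the bench); the well is 32 mm wide with a 2 mm chamfer and 14 mm deep. Holds a vial at the start.
- tray_hole1 (a point): Centre of well 2 of 4, counted from the tray's +y end, at the tray's top face (24 mm above the bench); the well is 32 mm wide with a 2 mm chamfer and 14 mm deep. Empty at the start.
- tray_hole2 (a point): Centre of well 3 of 4, counted from the tray's +y end, at the tray's top face (24 mm above the bench); the well is 32 mm wide with a 2 mm chamfer and 14 mm deep. Holds a vial at the start.
- tray_hole3 (a point): Centre of well 4 of 4, counted from the tray's +y end, at the tray's top face (24 mm above the bench); the well is 32 mm wide with a 2 mm chamfer and 14 mm deep. Empty at the start.
- vial_a: Loose balance vial, standing on the bench in front of the tray: opaque white plastic, 28 mm thick, 60 mm tall over its grey 30 mm wide, 14 mm high cap, 90 g. Origin at the centre of its underside, z up.
- vial_b: The other loose balance vial, the same as vial_a.
- row_a: Vial already in the first well, the same as vial_a; its top is 70 mm above the bench.
- row_b: Vial already in the third well, the same as row_a.
- marker: Marker pen lying on the bench near the loose vials, 12 mm thick, 130 mm long along its x axis. Leave it.
- beaker: Glass beaker, 72 mm wide, 92 mm tall, behind the tray and the mixer. Leave it.
- wash_bottle: White bottle, 60 mm wide, 150 mm tall, beside the mixer. Leave it.
- timer: Small timer lying flat, 45 x 65 mm, 18 mm high. Leave it.
- tip_box: Box of pipette tips, 85 x 125 mm, 60 mm high. Leave it.
- tube_rack: White rack of capped blood tubes, 30 x 200 mm, 100 mm tall, beyond the wheel. Leave it.
Mind the look-alikes: they are no part of the job. What is shaped like the row_b but pink is not meant.

How it is judged:
On the way, in this order (a step that is already met when the one before it is completed fails the run):
1. both balance vials stand released in the row of wells, beside the two already there (((horizontal distance between vial_a and tray_hole1 below 0.005 m and z of vial_a in the frame of tray_hole1 below -0.01 m) or (horizontal distance between vial_a and tray_hole3 below 0.005 m and z of vial_a in the frame of tray_hole3 below -0.01 m)) and ((horizontal distance between vial_b and tray_hole1 below 0.005 m and z of vial_b in the frame of tray_hole1 below -0.01 m) or (horizontal distance between vial_b and tray_hole3 below 0.005 m and z of vial_b in the frame of tray_hole3 below -0.01 m)) and (horizontal distance between row_a and tray_hole0 below 0.005 m and z of row_a in the frame of tray_hole0 below -0.01 m) and (horizontal distance between row_b and tray_hole2 below 0.005 m and z of row_b in the frame of tray_hole2 below -0.01 m) and angle between each of vial_a, vial_b, row_a, row_b's own z axis and vertical below 0.12 rad and contact force between the fingers and vial_a below 0.05 N and contact force between the fingers and vial_b below 0.05 N), for 0.3 s.
2. the wheel is held in the fingers and has been turned from where it stood (contact force between the fingers and wheel above 1 N and distance of empty_clip from where it was at the start of the episode above 0.02 m), for 0.1 s.
At the end, for the whole second after the job is handed in: All four vials stand upright (0.12 rad) in wells, within 5 mm of the centre and 4 mm of the floor, the two set in released; the fingers press on the still wheel with over 1 N and its heavy side is within 0.3 rad (17 degrees) of straight down (all of step 1 and angle between heavy_side's own z axis and vertical below 0.3 rad and contact force between the fingers and wheel above 1 N and velocity of joint wheel between -0.1 and 0.1 rad/s); the arm keeps its last pose, push and grip.
It fails at once if the wheel is flung round faster than about half a turn a second (velocity of joint wheel above 3 rad/s or velocity of joint wheel below -3 rad/s).
It fails at once if another thing on the bench is shoved more than 30 mm or a vial already in the row is knocked (distance of any of marker, beaker, wash_bottle, tip_box, timer, tube_rack from where it was at the start of the episode above 0.03 m or distance of any of row_a, row_b from where it was at the start of the episode above 0.012 m).
It also fails if it takes over 72 s, if anything falls off the work surface, if the arm or the gripper's body presses on something with over 40 N, if the wrist force passes 120 N, or if a joint passes its speed limit or range.

## Robot

A 7-joint arm with a two-finger parallel gripper is mounted at the origin on the work surface. World frame = base frame: x ahead of the robot, y to its left, z up, the work surface at z = 0. Lengths are in m, angles in rad, forces in N, time in s.
With the tool pointing down it reaches from about 0.35 to 0.9 m from the base axis. Payload 8.1 kg.
Tool frame: the origin (TCP) lies midway between the tips of the shut fingers; the grasp point (between the pads) lies 19 mm behind it; z points along the fingers, x is the direction in which the jaws open and shut, and the axes are right-handed (so a half turn about z gives the same grasp; the last joint's range is limited). The gripper opens to 85 mm and grips with 20 to 120 N. Pads are 22 mm wide; open, the fingers measure 114 mm over their backs; the gripper's body (76 mm by 85 mm) begins 54 mm behind the grasp point. The pads swing forward as they close: fully open they stand 13 mm farther back than shut.
Start: joints at [1.154, 0.434, 0.025, 1.573, -0.012, 1.134, -0.075], TCP at [0.193, -0.595, 0.231] pointing down, gripper open.
Joint ranges: [-2.62, 2.62], [-0.44, 2.09], [-1.27, 1.32], [0.08, 2.57], [-1.32, 4.46], [0.12, 2], [-2.74, 2.74]. Speed limits (rad/s): [2.22, 2.22, 3.01, 3.01, 3.14, 3.14, 3.14].

## Interface

Orientations are given as a rotation vector (axis times angle).
In Python, from bench import env gives the robot as it stands. The module is installed in compiled form; this text tells all that it offers.
- The arm moves only by the tool servo_tool, never from a script. Its argument "steps" is a list of rows, each an object with "rotation": the turn, a rotation vector about the tool's x, y, z in degrees, a list of three; "linear": the shift along the tool's x, y, z in m, a list of three; "fingers": the closure, from 0 (fully open) to 1 (shut). A call has 1 to 10 rows; each row is the pose to reach, as a shift and turn from the pose commanded when the call began, along the tool's axes at that moment; what a row does not reach only later rows make up. A row lasts 1/12 s, in which the tool goes at most 41.7 mm and 7.16 degrees, less where a joint would pass 70% of its speed; a pose out of reach is approached as far as the arm can. A call with a gripper value outside its range is refused whole. The fingers move at their own pace and stop on an object; "grip_force" is the grip in N (left out, the last holds). Time passes only in rows, so rows that repeat a pose let the fingers close. It gives the time, the measured TCP pose, the force and the opening at its end, in the units of the state.
- env.get_obs(): the state, without advancing time (a new reading comes with each control period).
- env.grab_frame(name): name is "scene" or "side" or "wrist"; returns a dict with "frame" (420x560x3 uint8, red, green, blue), "range_z" (420x560 float32, m along the optical axis (not along the pixel's ray), 0 where there is no reading), "fx", "fy", "cx", "cy" (pixels), "extrinsics" (4x4, takes a point from camera to world coordinates); the wrist camera has in their place "mount" (4x4, takes a point from camera to tool coordinates, whose origin is the TCP and whose axes are the tool frame's). Camera axes: x right, y down, z forward; pixel columns grow to the right and rows downward; lengths in m; the calibration is good to about 2 mm. A picture is of the moment at which its call begins: read the wrist's pose just before it.
- env.finish_job(): hands the job in, once; it reports no verdict.
Trained networks look in a picture, given as the dict that the camera call returned (one of the last four; its "shot" number tells which), for a name from the list of things; names that differ only in an ending like _2 or _b are one class to them, and where a whole thing is asked for, a point or a joint stands for the part that bears it (a point fixed in the world has none). Each returns a list of dicts, best first, with "conf" (0 to 1); they miss things now and then, are a little off and sometimes report something else, mostly with a low value. They report only what shows in the picture. A call takes as long as a camera call. They do not tell look-alikes from the thing itself.
- env.boxes_of(picture, label): "xyz" ([x, y, z] in m, in world coordinates, good to about 4 mm: the middle of the surface that is visible of it).
- env.silhouettes(picture, label): "region" (420x560 bool, what is visible of it).
The state is a dict: "t": time; "q": joint angles; "dq": joint speeds; "tau": joint torques, N m; "position": TCP position; "tool_rot": TCP orientation; "contact_force": force on the tool from outside, world axes, zero at the start; "moment": the same for the moment, N m; "finger_gap": finger opening in m.
Only numpy, scipy, OpenCV 4.12 (cv2) and the standard library are available. Lean on these libraries where they do the work, as an engineer would, in place of code of your own. Each camera call takes 0.05 s, during which the arm holds its last target.

## Working session

There is one attempt and no reset: what is moved stays moved. The work goes in short steps, Python scripts to look and compute and a tool call to move; the robot and the scene stay as the last step left them, time stands still between calls to the robot, and variables do not carry over. Pictures are saved under pics/ and viewed, and the job is handed in when it is done.

Besides the shell and the picture viewer there is one more tool, called after ">>>" by a JSON object that holds its "method" and its "body". servo_tool: Moves the arm, as the interface text tells. Its arguments: {"type":"object","properties":{"steps":{"type":"array"},"grip_force":{"type":"number"}},"required":["steps"]}

```bash
mkdir -p pics; cat > h.py <<'E'
import numpy as np, cv2
from scipy.spatial.transform import Rotation as R
from bench import env
def shot(n,save):
    o=env.get_obs(); p=env.grab_frame(n)
    cv2.imwrite('pics/'+save+'.png',p['frame'][:,:,::-1]); return o,p
def ext(o,p):
    if 'extrinsics' in p: return np.array(p['extrinsics'])
    T=np.eye(4);T[:3,:3]=R.from_rotvec(o['tool_rot']).as_matrix();T[:3,3]=o['position'];return T@np.array(p['mount'])
def cloud(o,p):
    z=p['range_z'];v,u=np.mgrid[:420,:560]
    P=np.stack([(u-p['cx'])/p['fx']*z,(v-p['cy'])/p['fy']*z,z],-1)
    E=ext(o,p);W=P@E[:3,:3].T+E[:3,3];W[z==0]=np.nan;return W
E
python3 - <<'E'
from h import *
np.set_printoptions(precision=4,suppress=True)
o=env.get_obs();print(o)
for n in ['scene','side','wrist']:
    o,p=shot(n,n+'0')
    np.savez('/tmp/'+n+'0.npz',W=cloud(o,p),f=p['frame'])
    print(n,ext(o,p),p['fx'],p['cx'],p['cy'])
    for l in ['mixer','wheel','empty_clip','tray','vial_a','row_a','marker','tube_rack','wash_bottle','beaker']:
        print(l,[(np.round(b['xyz'],3),round(b['conf'],2)) for b in env.boxes_of(p,l)])
E
```

```text
{'t': 0.0, 'q': array([ 1.1544,  0.4352,  0.025 ,  1.5741, -0.0116,  1.134 , -0.0751]), 'dq': array([-0.0011, -0.0004,  0.    ,  0.0005, -0.0021, -0.0001,  0.0017]), 'tau': array([  0.0004, -67.0465,   1.025 , -31.6218,   0.0154,   0.0125,
         0.    ]), 'position': array([ 0.1927, -0.594 ,  0.2305]), 'tool_rot': array([-2.5405,  1.8467,  0.0021]), 'contact_force': array([-0.0557, -0.7471, -0.0263]), 'moment': array([0.0558, 0.0094, 0.0132]), 'finger_gap': 0.0853805909379192}
scene [[ 0.78    0.4228 -0.4614  1.0939]
 [ 0.6258 -0.5301  0.5722 -0.6382]
 [-0.0027 -0.735  -0.6781  0.8798]
 [ 0.      0.      0.      1.    ]] 381.2739923113955 287.33104617052874 204.8375954939573
mixer [(array([0.584, 0.165, 0.135]), 0.85), (array([ 0.648, -0.199,  0.027]), 0.32)]
wheel [(array([0.589, 0.186, 0.178]), 0.64)]
empty_clip [(array([0.583, 0.188, 0.18 ]), 0.63), (array([0.799, 0.083, 0.062]), 0.58)]
tray [(array([ 0.644, -0.203,  0.029]), 0.64), (array([ 0.474, -0.255,  0.049]), 0.16)]
vial_a [(array([ 0.444, -0.091,  0.046]), 0.7), (array([ 0.48 , -0.253,  0.051]), 0.46)]
row_a [(array([ 0
[... 923 characters left out ...]
 (array([ 0.622, -0.167,  0.026]), 0.47), (array([ 0.641, -0.088,  0.059]), 0.44)]
marker [(array([ 0.419, -0.146,  0.01 ]), 0.6), (array([0.569, 0.243, 0.178]), 0.33)]
tube_rack [(array([0.78 , 0.13 , 0.065]), 0.91), (array([0.499, 0.26 , 0.147]), 0.4), (array([0.484, 0.455, 0.092]), 0.17)]
wash_bottle [(array([0.48 , 0.459, 0.094]), 0.68)]
beaker [(array([ 0.744, -0.01 ,  0.061]), 0.81)]
wrist [[ 0.3098 -0.9154 -0.2569  0.2571]
 [-0.9508 -0.2983 -0.0838 -0.5737]
 [ 0.0001  0.2702 -0.9628  0.3749]
 [ 0.      0.      0.      1.    ]] 320.92098545563886 274.801373546401 212.0302892734873
mixer []
wheel []
empty_clip []
tray []
vial_a []
row_a []
marker []
tube_rack []
wash_bottle []
beaker []
```

View pics/scene0.png

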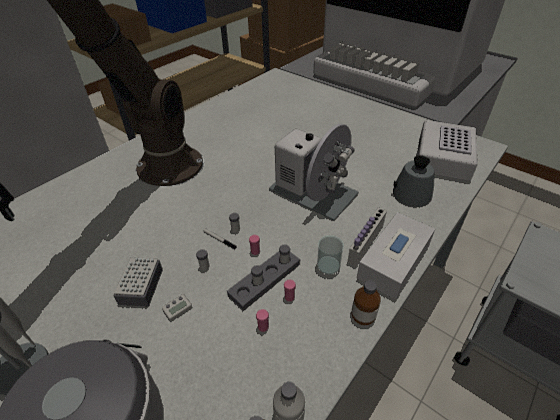

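View pics/side0.png

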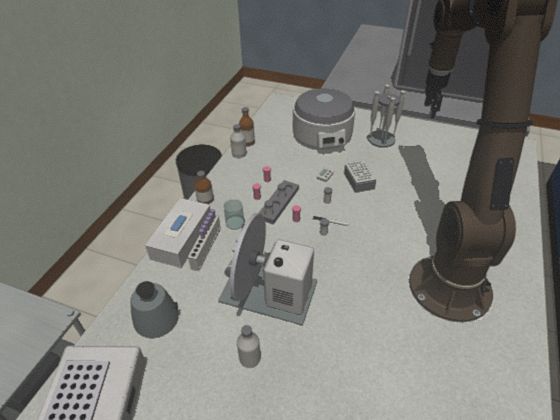

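View pics/wrist0.png

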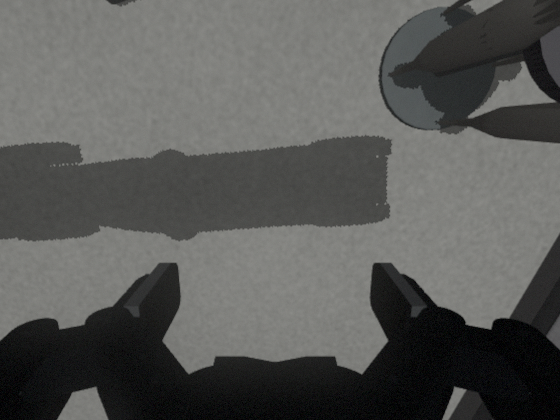

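The scene view shows the grey-capped loose vials at pixels (235,222) and (202,260). The tray is at (264,278), with vials in wells at (257,275) and (284,253). The mixer is at (315,165), and the pink vials are decoys. Next I'll measure from the clouds.

```bash
python3 - <<'E'
from h import *
np.set_printoptions(precision=4,suppress=True)
A={n:np.load(f'/tmp/{n}0.npz') for n in ['scene','side']}
def bb(W,x0,x1,y0,y1,z0,z1):
    return (W[...,0]>x0)&(W[...,0]<x1)&(W[...,1]>y0)&(W[...,1]<y1)&(W[...,2]>z0)&(W[...,2]<z1)
for n in A:
    W=A[n]['W']
    print(n,'bench z',np.nanmedian(W[bb(W,.3,.45,-.3,0,-.02,.02)][:,2]))
    for nm,(x,y) in dict(va=(.445,-.095),vb=(.478,-.255),d1=(.557,-.123)).items():
        m=bb(W,x-.05,x+.05,y-.05,y+.05,.052,.09); P=W[m]; 
        top=P[P[:,2]>np.max(P[:,2])-.006] if len(P) else P
        print(nm,len(P),P.max(0) if len(P) else '', 'minAreaTop',cv2.minEnclosingCircle(top[:,:2].astype(np.float32)) if len(top) else '')
    m=bb(W,.5,.8,-.35,-.03,.02,.028);P=W[m]
    r=cv2.minAreaRect(P[:,:2].astype(np.float32)*1000);print('tray',len(P),r)
    m=bb(W,.5,.75,-.32,-.05,.05,.09);P=W[m];print(len(P))
    k=[]
    H=np.zeros((400,400,3),np.uint8)
    Z=W.reshape(-1,3);F=A[n]['f'].reshape(-1,3)
    ok=np.isfinite(Z[:,0]); Z=Z[ok];F=F[ok]
    o=np.argsort(Z[:,2]);Z=Z[o];F=F[o]
    u=((Z[:,1]+.4)/0.002).astype(int);v=((.95-Z[:,0])/0.002).astype(int)
    I=np.zeros((350,400,3),np.uint8);g=(u>=0)&(u<400)&(v>=0)&(v<350);I[v[g],u[g]]=F[g][:,::-1]
    cv2.imwrite(f'pics/top_{n}.png',cv2.resize(I[:, ::-1],None,fx=1.5,fy=1.5,interpolation=0))
E
```

```text
scene bench z 0.00010899696238098056
va 67 [ 0.4512 -0.0728  0.0629] minAreaTop ((0.43622517585754395, -0.08771541714668274), 0.01504633016884327)
vb 91 [ 0.4884 -0.2353  0.0631] minAreaTop ((0.4714842736721039, -0.2502957880496979), 0.016039270907640457)
d1 81 [ 0.5648 -0.103   0.0639] minAreaTop ((0.5488120913505554, -0.11699863523244858), 0.016079144552350044)
tray 1185 ((649.8197631835938, -150.52252197265625), (275.78924560546875, 228.6321258544922), 81.7874755859375)
620
side bench z -0.0017357889882969602
va 49 [ 0.4477 -0.0696  0.0643] minAreaTop ((0.4334760904312134, -0.08328719437122345), 0.014309373684227467)
vb 43 [ 0.4843 -0.232   0.0648] minAreaTop ((0.4692568778991699, -0.24436385929584503), 0.014051363803446293)
d1 48 [ 0.5603 -0.0969  0.0609] minAreaTop ((0.5451593399047852, -0.11105850338935852), 0.015518986620008945)
tray 386 ((644.2296142578125, -151.99473571777344), (262.5140075683594, 231.2693328857422), 81.27436828613281)
290
```

```bash
python3 - <<'E'
import cv2
a=cv2.imread('pics/scene0.png')[110:320,170:350];b=cv2.imread('pics/side0.png')[150:330,190:360]
cv2.imwrite('pics/c1.png',cv2.resize(a,None,fx=2.8,fy=2.8,interpolation=2));cv2.imwrite('pics/c2.png',cv2.resize(b,None,fx=3.2,fy=3.2,interpolation=2))
E
```

```text
(no output)
```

View pics/c1.png

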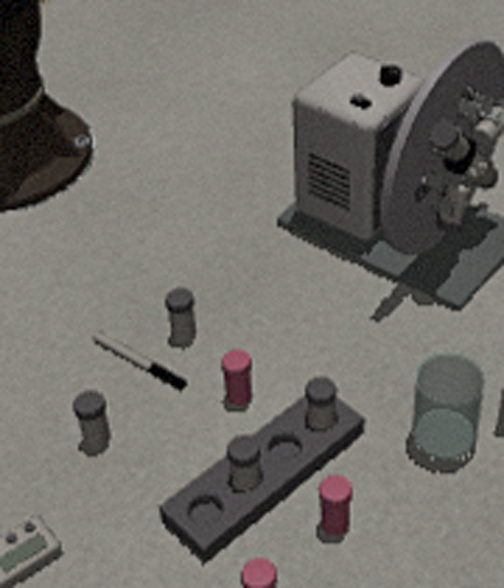

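View pics/c2.png

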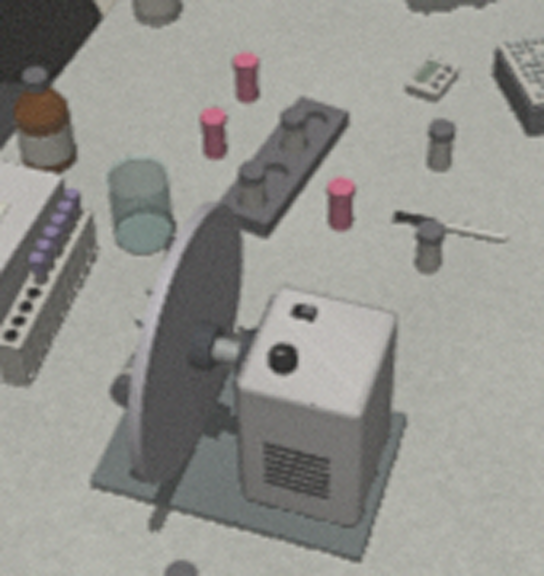

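View pics/top_scene.png

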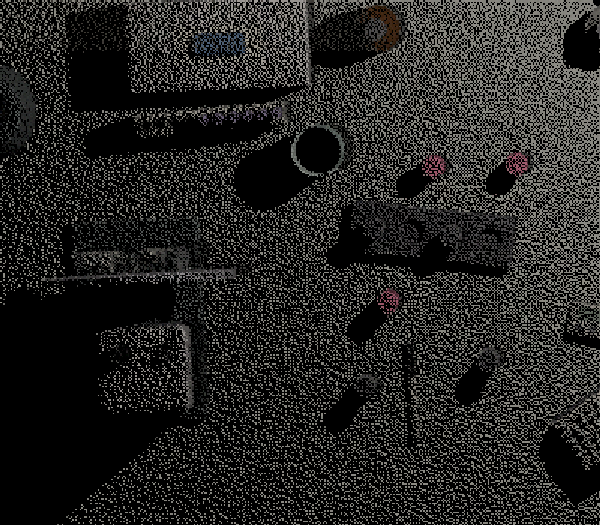

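```bash
cat >> h.py <<'E'
def delta(pos,Rt,o=None):
    "tool-axes shift and rotvec(deg) from current pose to world target"
    o=o or env.get_obs(); R0=R.from_rotvec(o['tool_rot'])
    return np.round(R0.inv().apply(np.array(pos)-o['position']),4), np.round((R0.inv()*Rt).as_rotvec(degrees=True),2)
def Rx(deg):
    "tool x horizontal at azimuth deg, z down"
    a=np.radians(deg);x=[np.cos(a),np.sin(a),0];z=[0,0,-1];return R.from_matrix(np.column_stack([x,np.cross(z,x),z]))
E
python3 -c "
from h import *
print(delta([.5,-.1,.25],Rx(0)))"
```

```text
(array([-0.3756, -0.4447, -0.0187]), array([  0.  ,   0.  , -72.02]))
```

>>> {"method": "servo_tool", "body": {"steps": [{"linear": [-0.0376,-0.0445,-0.002],"rotation": [0,0,-7],"fingers": 0},{"linear": [-0.075,-0.089,-0.004],"rotation": [0,0,-14],"fingers": 0},{"linear": [-0.1,-0.12,-0.006],"rotation": [0,0,-21],"fingers": 0},{"linear": [-0.13,-0.15,-0.008],"rotation": [0,0,-28],"fingers": 0},{"linear": [-0.16,-0.18,-0.01],"rotation": [0,0,-35],"fingers": 0},{"linear": [-0.19,-0.21,-0.012],"rotation": [0,0,-42],"fingers": 0},{"linear": [-0.22,-0.24,-0.014],"rotation": [0,0,-49],"fingers": 0},{"linear": [-0.245,-0.27,-0.016],"rotation": [0,0,-56],"fingers": 0},{"linear": [-0.27,-0.3,-0.017],"rotation": [0,0,-63],"fingers": 0},{"linear": [-0.295,-0.33,-0.0187],"rotation": [0,0,-70],"fingers": 0}]}}

```text
t: 2.48
position: [0.4023, -0.2329, 0.2494]
tool_rot: [3.14, -0.047, 0.001]
contact_force: [1.3, 0.2, 0.2]
finger_gap: 0.0854
```

```bash
python3 -c "
from h import *
print(env.get_obs()['t'],delta([.5,-.1,.25],Rx(0)))"
```

```text
2.4833 (array([ 0.0937, -0.1358, -0.0006]), array([ 0.05, -0.04, -1.7 ]))
```

>>> {"method": "servo_tool", "body": {"steps": [{"linear": [0.024,-0.034,0],"rotation": [0,0,-1.7],"fingers": 0},{"linear": [0.047,-0.068,0],"rotation": [0,0,-1.7],"fingers": 0},{"linear": [0.07,-0.1,0],"rotation": [0,0,-1.7],"fingers": 0},{"linear": [0.0937,-0.1358,0],"rotation": [0,0,-1.7],"fingers": 0},{"linear": [0.0937,-0.1358,0],"rotation": [0,0,-1.7],"fingers": 0},{"linear": [0.0937,-0.1358,0],"rotation": [0,0,-1.7],"fingers": 0}]}}

```text
t: 2.98
position: [0.5014, -0.0994, 0.249]
tool_rot: [-3.14, 0.0, -0.001]
contact_force: [-0.2, -0.7, -0.9]
finger_gap: 0.0856
```

```bash
python3 - <<'E'
from h import *
np.set_printoptions(precision=4,suppress=True)
o,p=shot('wrist','w1');W=cloud(o,p);np.savez('/tmp/w1.npz',W=W,f=p['frame'])
print(o['position'],o['tool_rot'],o['contact_force'],ext(o,p)[:3,3])
for l in ['row_a','vial_a']:
    for b in env.boxes_of(p,l): print(l,np.round(b['xyz'],3),round(b['conf'],2))
E
```

```text
[ 0.5014 -0.0994  0.249 ] [-3.1405  0.0004 -0.0009] [-0.2319 -0.6594 -0.8883] [ 0.5005 -0.0316  0.3926]
row_a [ 0.636 -0.095  0.067] 0.93
row_a [ 0.72  -0.172  0.052] 0.69
row_a [ 0.638 -0.192  0.036] 0.67
row_a [ 0.547 -0.111  0.062] 0.61
vial_a [ 0.469 -0.241  0.062] 0.91
vial_a [ 0.435 -0.088  0.058] 0.76
```

View pics/w1.png

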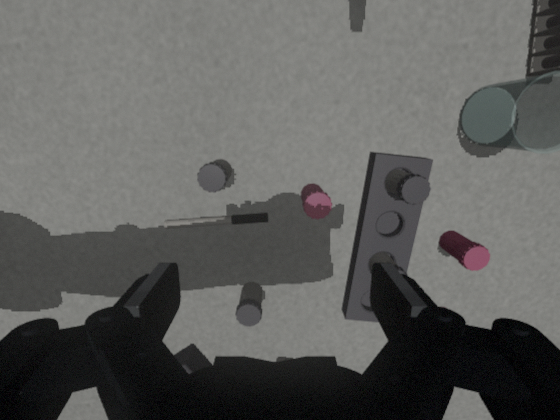

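The wrist view shows vial_a's cap at (212,177), vial_b's at (250,311), well 2 at (389,223), and the row_a top at (413,188). Well 4 is partly hidden behind the finger at (368,300). Next I'll fit the positions.

```bash
python3 - <<'E'
from h import *
from scipy.optimize import least_squares
np.set_printoptions(precision=4,suppress=True)
for n in ['w1','scene0','side0']:
    d=np.load(f'/tmp/{n}.npz');W=d['W'];F=d['f'].astype(int)
    V=W.reshape(-1,3);C=F.reshape(-1,3);ok=np.isfinite(V[:,0]);V=V[ok];C=C[ok]
    print(n,'bench',np.median(V[(V[:,0]>.35)&(V[:,0]<.5)&(V[:,1]>-.22)&(V[:,1]<-.18)&(V[:,2]<.02)][:,2]))
    for nm,x,y,z in [('va',.436,-.087,.06),('vb',.47,-.248,.06),('rowa',.64,-.095,.07),('rowb',.63,-.2,.07)]:
        P=V[(np.hypot(V[:,0]-x,V[:,1]-y)<.035)&(abs(V[:,2]-z)<.005)]
        if len(P)<8: print(nm,len(P));continue
        c,r=cv2.minEnclosingCircle(P[:,:2].astype(np.float32));print(nm,len(P),np.array(c),round(r,4),P[:,2].mean())
    m=(V[:,0]>.56)&(V[:,0]<.71)&(V[:,1]>-.31)&(V[:,1]<-.04)&(abs(V[:,2]-.024)<.004)
    sat=C.max(1)-C.min(1)
    P=V[m&(sat<30)][:,:2]
    # fit rect 66x216: maximize inliers
    best=None
    import itertools
    for yaw in np.radians(np.arange(-16,8,.5)):
        R2=np.array([[np.cos(yaw),np.sin(yaw)],[-np.sin(yaw),np.cos(yaw)]]);Q=P@R2.T
        # histogram extents by percentiles
        lo=np.percentile(Q,1.5,0);hi=np.percentile(Q,98.5,0);s=np.prod(hi-lo)
        if best is None or s<best[0]: best=(s,np.degrees(yaw),hi-lo,(hi+lo)/2@R2)
    print('tray',len(P),best)
E
```

```text
w1 bench 0.001260728512832432
va 669 [ 0.434  -0.0875] 0.0159 0.06094467600249002
vb 511 [ 0.469  -0.2505] 0.0161 0.06070024678825091
rowa 725 [ 0.6444 -0.0983] 0.0161 0.07060596031083692
rowb 47 [ 0.6401 -0.1901] 0.008 0.069441286132762
tray 5636 (np.float64(0.013717283389455038), np.float64(-6.000000000000001), array([0.065 , 0.2112]), array([ 0.6357, -0.1748]))
scene0 bench 0.0001341747774928903
va 60 [ 0.4362 -0.0877] 0.015 0.05933708689223063
vb 81 [ 0.4715 -0.2503] 0.016 0.059511310061286404
rowa 77 [ 0.6465 -0.0981] 0.0157 0.06938287836685154
rowb 92 [ 0.6362 -0.2023] 0.0156 0.06968093794840126
tray 1100 (np.float64(0.013796468333263827), np.float64(-6.000000000000001), array([0.0656, 0.2102]), array([ 0.6389, -0.1771]))
side0 bench -0.001606905317552143
va 40 [ 0.4334 -0.0837] 0.0146 0.058935788779967545
vb 34 [ 0.4707 -0.2459] 0.0161 0.05850243414628608
rowa 41 [ 0.6434 -0.0951] 0.0164 0.06846049696243442
rowb 35 [ 0.6335 -0.1984] 0.0166 0.06789742002912505
tray 344 (np.float64(0.013820856149440675), np.float64(-6.000000000000001), array([0.0652, 0.212 ]), array([ 0.6356, -0.172 ]))
```

```bash
python3 -c "
from h import *
print(delta([.435,-.0875,.10],Rx(-6)),delta([.435,-.0875,.022],Rx(-6)))"
```

```text
(array([-0.0645, -0.0158,  0.1488]), array([0.05, 0.04, 5.58])) (array([-0.0645, -0.0159,  0.2268]), array([0.05, 0.04, 5.58]))
```

>>> {"method": "servo_tool", "body": {"steps": [{"linear": [-0.03,-0.006,0.025],"rotation": [0,0,5.6],"fingers": 0},{"linear": [-0.0575,-0.0141,0.05],"rotation": [0,0,5.6],"fingers": 0},{"linear": [-0.0645,-0.0159,0.085],"rotation": [0,0,5.6],"fingers": 0},{"linear": [-0.0645,-0.0159,0.12],"rotation": [0,0,5.6],"fingers": 0},{"linear": [-0.0645,-0.0159,0.15],"rotation": [0,0,5.6],"fingers": 0},{"linear": [-0.0645,-0.0159,0.18],"rotation": [0,0,5.6],"fingers": 0},{"linear": [-0.0645,-0.0159,0.205],"rotation": [0,0,5.6],"fingers": 0},{"linear": [-0.0645,-0.0159,0.2265],"rotation": [0,0,5.6],"fingers": 0},{"linear": [-0.0645,-0.0159,0.2265],"rotation": [0,0,5.6],"fingers": 0},{"linear": [-0.0645,-0.0159,0.2265],"rotation": [0,0,5.6],"fingers": 0}]}}

```text
t: 3.97
position: [0.4347, -0.0871, 0.0222]
tool_rot: [3.137, -0.165, -0.004]
contact_force: [0.9, 0.4, 0.5]
finger_gap: 0.0855
```

>>> {"method": "servo_tool", "body": {"steps": [{"linear": [0,0,0],"rotation": [0,0,0],"fingers": 0.6},{"linear": [0,0,0],"rotation": [0,0,0],"fingers": 1},{"linear": [0,0,0],"rotation": [0,0,0],"fingers": 1},{"linear": [0,0,0],"rotation": [0,0,0],"fingers": 1},{"linear": [0,0,0],"rotation": [0,0,0],"fingers": 1},{"linear": [0,0,0],"rotation": [0,0,0],"fingers": 1}], "grip_force": 30}}

```text
t: 4.47
position: [0.4363, -0.0862, 0.0232]
tool_rot: [3.137, -0.163, 0.002]
contact_force: [-1.6, -0.3, 8.6]
finger_gap: 0.0292
```

```bash
python3 -c "
from h import *
o,p=shot('wrist','w2');print(o['finger_gap'],o['position'],o['t'])
print(delta([.435,-.0875,.12],Rx(-6)),delta([.6394,-.1497,.12],Rx(-6)),delta([.6394,-.1497,.033],Rx(-6)))"
```

```text
0.029205496656314504 [ 0.43630629 -0.08615262  0.02319567] 4.4667
(array([-0.001 ,  0.0015, -0.0968]), array([ 0.02, -0.07,  0.07])) (array([ 0.2087,  0.0423, -0.0966]), array([ 0.02, -0.07,  0.07])) (array([ 0.2086,  0.0422, -0.0096]), array([ 0.02, -0.07,  0.07]))
```

View pics/w2.png

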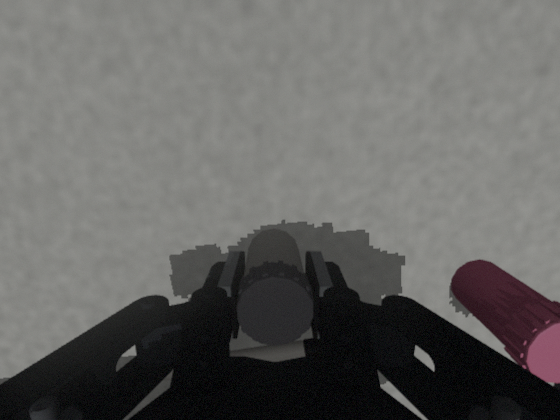

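>>> {"method": "servo_tool", "body": {"steps": [{"linear": [0,0,-0.015],"rotation": [0,0,0],"fingers": 1},{"linear": [0,0,-0.05],"rotation": [0,0,0],"fingers": 1},{"linear": [0,0,-0.09],"rotation": [0,0,0],"fingers": 1},{"linear": [0.035,0.007,-0.098],"rotation": [0,0,0],"fingers": 1},{"linear": [0.075,0.015,-0.098],"rotation": [0,0,0],"fingers": 1},{"linear": [0.115,0.023,-0.098],"rotation": [0,0,0],"fingers": 1},{"linear": [0.155,0.031,-0.098],"rotation": [0,0,0],"fingers": 1},{"linear": [0.185,0.037,-0.098],"rotation": [0,0,0],"fingers": 1},{"linear": [0.209,0.041,-0.098],"rotation": [0,0,0],"fingers": 1},{"linear": [0.209,0.041,-0.098],"rotation": [0,0,0],"fingers": 1}]}}

```text
t: 5.35
position: [0.6434, -0.1499, 0.12]
tool_rot: [-3.137, 0.165, -0.004]
contact_force: [0.3, -0.4, -0.1]
finger_gap: 0.0288
```

```bash
python3 -c "
from h import *
o,p=shot('wrist','w3');W=cloud(o,p);np.savez('/tmp/w3.npz',W=W,f=p['frame'],pos=o['position']);print(o['finger_gap'],o['position'],o['t'],o['contact_force'],o['dq'])
V=W.reshape(-1,3);V=V[np.isfinite(V[:,0])]
for nm,x,y,z in [('rowa',.644,-.098,.07),('held',o['position'][0],o['position'][1],o['position'][2]+.04)]:
    for zz in ([z] if nm=='rowa' else [z-.005,z,z+.005]):
        P=V[(np.hypot(V[:,0]-x,V[:,1]-y)<.03)&(abs(V[:,2]-zz)<.0025)]
        if len(P)<8: print(nm,len(P));continue
        c,r=cv2.minEnclosingCircle(P[:,:2].astype(np.float32));print(nm,zz,len(P),np.array(c),round(r,4),P[:,2].mean())
print(delta([.6394,-.1497,.12],Rx(-6)))
"
```

```text
0.028818490967645 [ 0.64336744 -0.14985537  0.12002927] 5.35 [ 0.28899068 -0.36238845 -0.07796422] [ 0.00716563 -0.04982224 -0.01602278  0.11563557 -0.01540696 -0.01827964
 -0.01699063]
rowa 0.07 2012 [ 0.64425266 -0.09826078] 0.0159 0.07089213183974255
held 0.15502927066533762 2410 [ 0.63995957 -0.14329918] 0.0248 0.15639358095894607
held 0.16002927066533762 3492 [ 0.64372832 -0.14095302] 0.0264 0.15837464799248896
held 0.16502927066533762 594 [ 0.64499754 -0.14127618] 0.0287 0.1652642340190978
(array([-0.0015,  0.001 , -0.0002]), array([-0.02, -0.02,  0.03]))
```

View pics/w3.png

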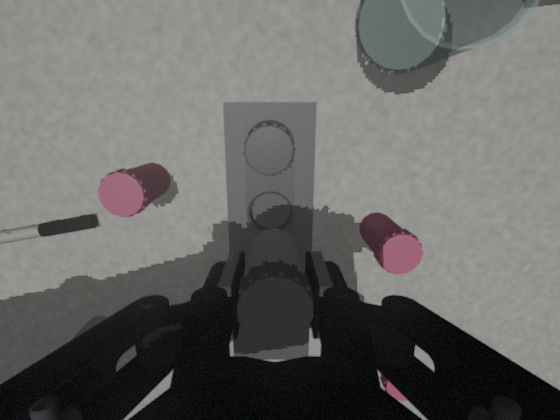

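```bash
python3 -c "
from h import *
np.set_printoptions(precision=4,suppress=True)
o,p=shot('wrist','w4');W=cloud(o,p)
print(o['position'],o['dq'])
R0=R.from_rotvec(o['tool_rot'])
V=W.reshape(-1,3);V=V[np.isfinite(V[:,0])];m=(abs(V[:,2]-.0245)<.004);V=V[m]
Q=R0.inv().apply(V-o['position'])
Q=Q[(abs(Q[:,0])<.06)&(Q[:,1]<.0)&(Q[:,1]>-.12)]
for y in np.arange(-.09,-.02,.01):
    s=Q[abs(Q[:,1]-y)<.005][:,0]; print(round(y,3),len(s),s.min(),s.max(),(s.min()+s.max())/2)
print('yend',np.percentile(Q[:,1],[0,.5,1,2]))
# held vial in tool frame: points near
U=R0.inv().apply(W.reshape(-1,3)-o['position']);U=U[np.isfinite(U[:,0])]
for z in np.arange(-.05,.04,.01):
  s=U[(abs(U[:,0])<.018)&(abs(U[:,1])<.03)&(abs(U[:,2]-z)<.005)]
  if len(s)>5: print('held z',round(z,3),len(s),s.min(0),s.max(0),np.median(s[:,2]))
V=cloud(o,p).reshape(-1,3);V=V[np.isfinite(V[:,0])]
P=V[(np.hypot(V[:,0]-.644,V[:,1]+.098)<.03)&(abs(V[:,2]-.07)<.003)]
c,r=cv2.minEnclosingCircle(P[:,:2].astype(np.float32));print('rowa',c,r,R0.inv().apply(np.r_[c,.07]-o['position']))
"
```

```text
[ 0.641  -0.1489  0.1198] [ 0.0047 -0.036  -0.0151  0.0797 -0.0075 -0.0021 -0.0068]Traceback (most recent call last):
  File "<string>", line 11, in <module>
    s=Q[abs(Q[:,1]-y)<.005][:,0]; print(round(y,3),len(s),s.min(),s.max(),(s.min()+s.max())/2)
                                                          ~~~~~^^
    return umr_minimum(a, axis, None, out, keepdims, initial, where)
ValueError: zero-size array to reduction operation minimum which has no identity
```

```bash
cat > meas.py <<'E'
from h import *
np.set_printoptions(precision=4,suppress=True)
import sys
def tray_rel(o,p):
    W=cloud(o,p);R0=R.from_rotvec(o['tool_rot'])
    V=W.reshape(-1,3);C=p['frame'].reshape(-1,3).astype(int);ok=np.isfinite(V[:,0]);V=V[ok]
    U=R0.inv().apply(V-o['position'])
    Q=U[(abs(V[:,2]-.0245)<.004)&(abs(U[:,0])<.06)&(U[:,1]>-.2)&(U[:,1]<.15)]
    print('tray-in-tool y range',Q[:,1].min(),Q[:,1].max())
    for y in np.arange(-.2,.1,.01):
        s=Q[abs(Q[:,1]-y)<.005][:,0]
        if len(s)>20: print(round(y,3),len(s),s.min(),s.max(),(s.min()+s.max())/2)
    for z in np.arange(-.06,.04,.01):
        s=U[(abs(U[:,0])<.018)&(abs(U[:,1])<.03)&(abs(U[:,2]-z)<.005)]
        if len(s)>5: print('held z',round(z,3),len(s),s.min(0),s.max(0),np.median(s[:,2]))
    for x,y in [(.644,-.098),(.634,-.2015)]:
        P=V[(np.hypot(V[:,0]-x,V[:,1]-y)<.022)&(abs(V[:,2]-.07)<.003)]
        if len(P)>50:
            c,r=cv2.minEnclosingCircle(P[:,:2].astype(np.float32));print('row',c,r,R0.inv().apply(np.r_[c,.07]-o['position']))
if __name__=='__main__':
    o,p=shot('wrist',sys.argv[1]);print(o['t'],o['position'],o['dq'],o['finger_gap']);tray_rel(o,p)
E
python3 meas.py w5
```

```text
5.45 [ 0.6394 -0.1482  0.1198] [ 0.0027 -0.0271 -0.0086  0.0479 -0.0018 -0.0003 -0.0031] 0.028792744801576828
tray-in-tool y range -0.0802381034983004 0.13598686355885523
-0.08 743 -0.033082493186047855 0.03271306366058362 -0.00018471476273211607
-0.07 1358 -0.033135400756672075 0.03288395216446771 -0.00012572429610218164
-0.06 793 -0.03320685714363278 0.032801030315094876 -0.00020291341426895149
-0.05 582 -0.03310468203204129 0.032776943507793976 -0.00016386926212365663
-0.04 579 -0.03315926544681563 0.032823391237761505 -0.00016793710452706404
-0.03 905 -0.033008824018579234 0.033005117978506776 -1.853020036229197e-06
-0.02 1134 -0.03322652293093011 0.03282677804055168 -0.0001998724451892156
-0.01 759 -0.03290913710458452 0.0328874469453848 -1.0845079599860336e-05
0.0 557 -0.03310857222570653 0.0328424437080998 -0.00013306425880336634
0.01 646 -0.03287017148241038 0.03289632042395209 1.3074470770854663e-05
0.02 542 -0.03319812852998275 0.032817541327821935 -0.00019029360108040877
0.03 301 -0.03302354859031776 0.03285340433471219 -8.507212780278425e-05
0.04 53 -0.024806923371716895 
[... 313 characters left out ...]
 [-0.018  -0.0148 -0.045 ] [ 0.018   0.0162 -0.035 ] -0.03777611599941692
held z -0.03 1104 [-0.018  -0.0151 -0.035 ] [ 0.018   0.0172 -0.025 ] -0.030571820258426516
held z -0.02 607 [-0.018  -0.0142 -0.025 ] [ 0.0179 -0.0016 -0.015 ] -0.018990654875186596
held z -0.01 680 [-0.018  -0.0133 -0.015 ] [ 0.0179  0.0003 -0.005 ] -0.010385413592774805
held z 0.0 426 [-0.0154 -0.0132 -0.005 ] [0.0152 0.0015 0.005 ] -0.0007234950454339793
held z 0.01 323 [-0.0155 -0.0131  0.005 ] [0.0123 0.0001 0.015 ] 0.00983354070107675
held z 0.02 150 [-0.0153 -0.0129  0.0151] [ 0.0117 -0.0013  0.0217] 0.01780593661119136
row (0.6443233489990234, -0.09828797727823257) 0.01585257239639759 [-0.0002 -0.0502  0.0498]
```

>>> {"method": "servo_tool", "body": {"steps": [{"linear": [0,0.001,0.035],"rotation": [0,0,0],"fingers": 1},{"linear": [0,0.001,0.06],"rotation": [0,0,0],"fingers": 1},{"linear": [0,0.001,0.068],"rotation": [0,0,0],"fingers": 1},{"linear": [0,0.001,0.068],"rotation": [0,0,0],"fingers": 1},{"linear": [0,0.001,0.068],"rotation": [0,0,0],"fingers": 1}]}}

```text
t: 5.92
position: [0.6391, -0.1491, 0.0532]
tool_rot: [-3.137, 0.162, 0.0]
contact_force: [1.1, -0.3, -0.4]
finger_gap: 0.0289
```

```bash
python3 meas.py w6
```

```text
5.9167 [ 0.6391 -0.1491  0.0532] [ 0.0018 -0.0205 -0.0074 -0.0299 -0.0008  0.0007  0.0008] 0.02886319186676066
tray-in-tool y range -0.08118493538870926 0.07619492132094267
-0.08 1689 -0.03278954544223146 0.03341087264254175 0.00031066360015514355
-0.07 2482 -0.03289726212295833 0.0332045809205869 0.00015365939881428758
-0.06 1459 -0.03287171665628901 0.03320146864247873 0.00016487599309485818
-0.05 958 -0.03288703166116602 0.033195050520456564 0.00015400942964527084
-0.04 926 -0.03301523541553899 0.03319040168929864 8.758313687982563e-05
-0.03 1355 -0.03283429410399782 0.03325605430807223 0.00021088010203720517
-0.02 2034 -0.03301698108175481 0.033441150105080975 0.00021208451166308123
-0.01 1279 -0.03309640121655621 0.03318258466496035 4.3091724202071885e-05
0.0 939 -0.0329969223953629 0.03317647155111874 8.977457787791993e-05
0.01 223 -0.03264995618811656 0.03319019706124683 0.0002701204365651369
0.06 316 -0.028746728809382394 0.026994997421849323 -0.0008758656937665355
0.07 529 -0.029713731385705794 0.027927926193740633 -0.0008929025959825802
0.08 36 -0.029135393197761726 0.02747
[... 416 characters left out ...]
-0.018  -0.0141 -0.025 ] [ 0.018  -0.0013 -0.015 ] -0.01914004257539752
held z -0.01 685 [-0.0179 -0.0132 -0.015 ] [ 0.018   0.0008 -0.005 ] -0.010363808923469248
held z 0.0 416 [-0.0155 -0.0131 -0.0049] [0.0162 0.002  0.005 ] -0.0008922523926610255
held z 0.01 319 [-0.0155 -0.0132  0.005 ] [ 0.0123 -0.0001  0.0149] 0.009832220624036613
held z 0.02 159 [-0.0157 -0.0128  0.015 ] [ 0.0117 -0.0009  0.0215] 0.01769000022120376
held z 0.03 2009 [-0.018  -0.03    0.0264] [0.018  0.0167 0.035 ] 0.028245290064804723
row (0.6446524262428284, -0.09813278913497925) 0.015808459371328354 [ 0.0003 -0.0512 -0.0168]
row (0.6346771717071533, -0.1887742280960083) 0.009415888227522373 [-0.0003  0.04   -0.0168]
```

View pics/w6.png

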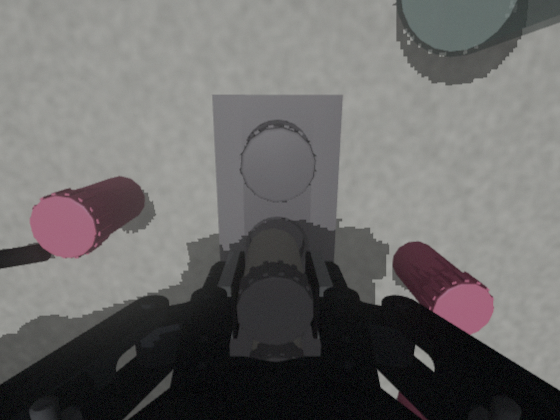

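>>> {"method": "servo_tool", "body": {"steps": [{"linear": [0,0,0.01],"rotation": [0,0,0],"fingers": 1},{"linear": [0,0,0.02],"rotation": [0,0,0],"fingers": 1},{"linear": [0,0,0.02],"rotation": [0,0,0],"fingers": 1},{"linear": [0,0,0.02],"rotation": [0,0,0],"fingers": 1}]}}

```text
t: 6.3
position: [0.6393, -0.1494, 0.0321]
tool_rot: [3.137, -0.162, -0.0]
contact_force: [0.5, -0.7, -0.5]
finger_gap: 0.0288
```

```bash
python3 meas.py w7 | head -3;python3 -c "
from h import *
print(env.get_obs()['contact_force'])"
```

```text
6.3 [ 0.6393 -0.1494  0.0321] [ 0.0017 -0.0015 -0.0024  0.0024 -0.0025  0.011   0.0022] 0.028820075251295423
tray-in-tool y range -0.08161126816376464 0.06024536670801105
-0.08 2343 -0.03329719461938459 0.03299233659610218 -0.00015242901164120443
[ 0.14343529  0.22510887 -1.41204451]
```

View pics/w7.png

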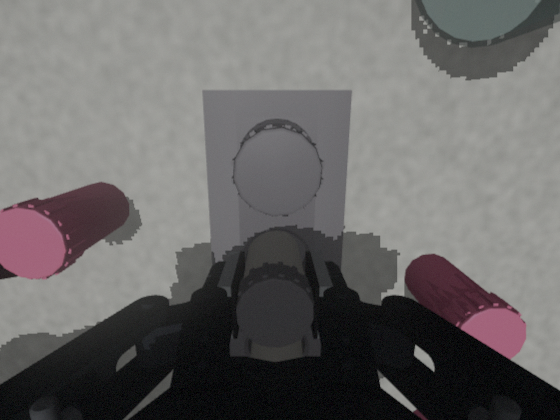

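>>> {"method": "servo_tool", "body": {"steps": [{"linear": [0,0,0],"rotation": [0,0,0],"fingers": 0.4},{"linear": [0,0,0],"rotation": [0,0,0],"fingers": 0.4},{"linear": [0,0,0],"rotation": [0,0,0],"fingers": 0.4},{"linear": [0,0,-0.025],"rotation": [0,0,0],"fingers": 0.4},{"linear": [0,0,-0.06],"rotation": [0,0,0],"fingers": 0.4},{"linear": [0,0,-0.09],"rotation": [0,0,0],"fingers": 0},{"linear": [-0.03,0.02,-0.1],"rotation": [0,0,0],"fingers": 0},{"linear": [-0.063,0.045,-0.1],"rotation": [0,0,0],"fingers": 0},{"linear": [-0.096,0.07,-0.1],"rotation": [0,0,0],"fingers": 0},{"linear": [-0.126,0.095,-0.1],"rotation": [0,0,0],"fingers": 0}]}}

```text
t: 7.18
position: [0.5023, -0.2314, 0.1328]
tool_rot: [3.137, -0.162, 0.0]
contact_force: [-0.2, -0.6, -0.7]
finger_gap: 0.0852
```

```bash
python3 -c "
from h import *
o,p=shot('wrist','w8');W=cloud(o,p);print(o['finger_gap'],o['position'],o['t'])
V=W.reshape(-1,3);V=V[np.isfinite(V[:,0])]
for nm,x,y,z in [('rowa',.644,-.098,.07),('new',.639,-.1497,.07),('rowb',.634,-.2015,.07),('vb',.47,-.25,.06)]:
        P=V[(np.hypot(V[:,0]-x,V[:,1]-y)<.025)&(abs(V[:,2]-z)<.004)]
        if len(P)<8: print(nm,len(P));continue
        c,r=cv2.minEnclosingCircle(P[:,:2].astype(np.float32));print(nm,len(P),np.array(c),round(r,4),P[:,2].mean())
print(delta([.47,-.2503,.022],Rx(-6)))
"
```

```text
0.08515580953522633 [ 0.50233212 -0.23141857  0.13281948] 7.1833
rowa 182 [ 0.64210427 -0.11031322] 0.0096 0.06902304285688131
new 2315 [ 0.63712114 -0.15024863] 0.0167 0.07060743230189001
rowb 1896 [ 0.63368267 -0.20148808] 0.0163 0.07060184999217207
vb 1327 [ 0.46896255 -0.25073272] 0.0161 0.060812081590232894
(array([-0.0226,  0.0145,  0.1101]), array([ 0.27,  0.36, -0.34]))
```

View pics/w8.png

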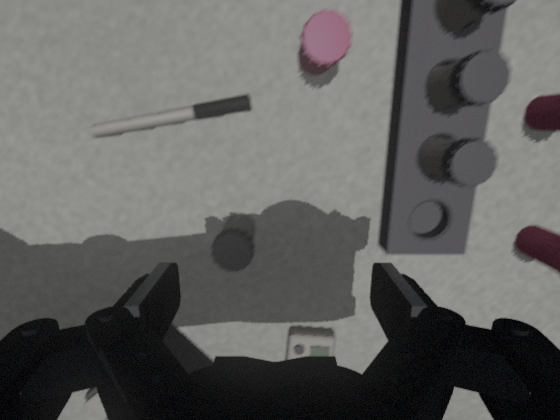

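```bash
python3 -c "
from h import *
env.grab_frame('wrist')
o=env.get_obs();print(o['t'],o['position'],o['dq'])
print(delta([.4695,-.2505,.022],Rx(-6)))
"
```

```text
7.2833 [ 0.49801327 -0.23627422  0.13215312] [-0.06632363  0.0336623  -0.05781732 -0.07609603 -0.01019593 -0.0042303
 -0.06356551]
(array([-0.0263,  0.0169,  0.1103]), array([ 0.21,  0.25, -0.38]))
```

>>> {"method": "servo_tool", "body": {"steps": [{"linear": [-0.015,0.01,0.03],"rotation": [0,0,0],"fingers": 0},{"linear": [-0.03,0.02,0.05],"rotation": [0,0,0],"fingers": 0},{"linear": [-0.03,0.02,0.075],"rotation": [0,0,0],"fingers": 0},{"linear": [-0.03,0.02,0.095],"rotation": [0,0,0],"fingers": 0},{"linear": [-0.03,0.02,0.11],"rotation": [0,0,0],"fingers": 0},{"linear": [-0.03,0.02,0.11],"rotation": [0,0,0],"fingers": 0},{"linear": [-0.03,0.02,0.11],"rotation": [0,0,0],"fingers": 0},{"linear": [-0.03,0.02,0.11],"rotation": [0,0,0],"fingers": 0}]}}

```text
t: 7.95
position: [0.4732, -0.2476, 0.0233]
tool_rot: [3.137, -0.162, 0.002]
contact_force: [0.7, -0.1, 0.5]
finger_gap: 0.0857
```

```bash
python3 -c "
from h import *
o=env.get_obs();print(o['t'],o['position'],o['dq'])
print(delta([.4695,-.2505,.022],Rx(-6)))
"
```

```text
7.95 [ 0.47319035 -0.24755777  0.02329909] [ 0.00423262 -0.01366573 -0.00228506 -0.00348734  0.00212591 -0.00123339
 -0.00040302]
(array([-0.0034,  0.0033,  0.0013]), array([ 0.01, -0.07,  0.1 ]))
```

>>> {"method": "servo_tool", "body": {"steps": [{"linear": [-0.003,0.003,0.001],"rotation": [0,0,0],"fingers": 0},{"linear": [-0.003,0.003,0.001],"rotation": [0,0,0],"fingers": 0.6},{"linear": [-0.003,0.003,0.001],"rotation": [0,0,0],"fingers": 1},{"linear": [-0.003,0.003,0.001],"rotation": [0,0,0],"fingers": 1},{"linear": [-0.003,0.003,0.001],"rotation": [0,0,0],"fingers": 1},{"linear": [-0.003,0.003,0.001],"rotation": [0,0,0],"fingers": 1},{"linear": [-0.003,0.003,-0.005],"rotation": [0,0,0],"fingers": 1},{"linear": [-0.003,0.003,-0.04],"rotation": [0,0,0],"fingers": 1},{"linear": [-0.003,0.003,-0.08],"rotation": [0,0,0],"fingers": 1},{"linear": [-0.003,0.003,-0.1],"rotation": [0,0,0],"fingers": 1}]}}

```text
t: 8.78
position: [0.4703, -0.2502, 0.1262]
tool_rot: [3.137, -0.161, 0.005]
contact_force: [1.6, 0.3, 0.2]
finger_gap: 0.029
```

```bash
python3 -c "
from h import *
o=env.get_obs();print(o['t'],o['position'],o['finger_gap'])
print(delta([.6285,-.2525,.12],Rx(-6)))
"
```

```text
8.7833 [ 0.47027897 -0.25024763  0.12624624] 0.028974081201025164
(array([ 0.1576, -0.014 ,  0.0067]), array([ 0.03, -0.17,  0.11]))
```

>>> {"method": "servo_tool", "body": {"steps": [{"linear": [0.03,-0.003,0],"rotation": [0,0,0],"fingers": 1},{"linear": [0.07,-0.006,0],"rotation": [0,0,0],"fingers": 1},{"linear": [0.11,-0.01,0.004],"rotation": [0,0,0],"fingers": 1},{"linear": [0.14,-0.014,0.01],"rotation": [0,0,0],"fingers": 1},{"linear": [0.1576,-0.014,0.03],"rotation": [0,0,0],"fingers": 1},{"linear": [0.1576,-0.014,0.05],"rotation": [0,0,0],"fingers": 1},{"linear": [0.1576,-0.014,0.062],"rotation": [0,0,0],"fingers": 1},{"linear": [0.1576,-0.014,0.062],"rotation": [0,0,0],"fingers": 1},{"linear": [0.1576,-0.014,0.062],"rotation": [0,0,0],"fingers": 1},{"linear": [0.1576,-0.014,0.062],"rotation": [0,0,0],"fingers": 1}]}}

```text
t: 9.62
position: [0.6272, -0.2531, 0.0617]
tool_rot: [3.137, -0.163, 0.001]
contact_force: [-0.1, 0.7, -1.9]
finger_gap: 0.0293
```

```bash
python3 meas.py w9
```

```text
9.6167 [ 0.6272 -0.2531  0.0617] [ 0.0014 -0.0111 -0.0026 -0.0099  0.0016 -0.0045 -0.0041] 0.029287047994587156
tray-in-tool y range -0.12617768823312908 0.020083118514608162
-0.13 130 -0.0320690992263798 0.033587294362158945 0.0007590975678895724
-0.12 1261 -0.03209114403816335 0.03411628419125308 0.001012570076544865
-0.11 1182 -0.032222254754930756 0.03425610073973302 0.0010169229924011335
-0.1 1415 -0.032101922705236915 0.03437992313135468 0.0011390002130588807
-0.09 2153 -0.03211175816118414 0.034234310496416356 0.0010612761676161084
-0.08 2484 -0.03199973079450024 0.03422034495172084 0.0011103070786103002
-0.07 2195 -0.032016684526823075 0.03410272145360149 0.0010430184633892087
-0.06 1265 -0.03198612290368385 0.03419670928011152 0.0011052931882138371
-0.05 868 -0.03190634424308458 0.03430196718595612 0.001197811471435769
-0.04 893 -0.031922792729189325 0.034381396519013424 0.0012293018949120493
-0.03 1407 -0.03202050090843118 0.03410325484074149 0.001041376966155156
-0.02 1828 -0.03191366501988955 0.034130236230510834 0.0011082856053106424
-0.01 1150 -0.03186471277089942 0.034
[... 373 characters left out ...]
699 [-0.018 -0.016 -0.045] [ 0.0179  0.0156 -0.035 ] -0.03920036261975241
held z -0.03 969 [-0.018  -0.0163 -0.035 ] [ 0.018   0.0117 -0.025 ] -0.030813284759169675
held z -0.02 674 [-0.018  -0.014  -0.0249] [ 0.018  -0.0028 -0.015 ] -0.019329623592128017
held z -0.01 668 [-0.018  -0.0141 -0.015 ] [ 0.018   0.0006 -0.005 ] -0.010398804996381048
held z 0.0 418 [-0.0155 -0.0142 -0.005 ] [0.0137 0.0008 0.005 ] -0.0006717771228412191
held z 0.01 312 [-0.0138 -0.014   0.005 ] [ 0.0137 -0.0009  0.015 ] 0.00980351550081914
held z 0.02 117 [-0.0136 -0.0138  0.015 ] [ 0.0133 -0.0024  0.0199] 0.01702847501065516
row (0.633737325668335, -0.2016550600528717) 0.01586057059466839 [ 0.0012 -0.0518 -0.0083]
```

View pics/w9.png

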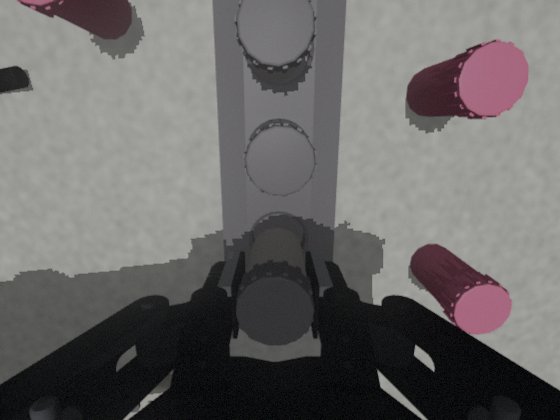

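>>> {"method": "servo_tool", "body": {"steps": [{"linear": [0.0012,0.0002,0.006],"rotation": [0,0,0],"fingers": 1},{"linear": [0.0012,0.0002,0.012],"rotation": [0,0,0],"fingers": 1},{"linear": [0.0012,0.0002,0.02],"rotation": [0,0,0],"fingers": 1},{"linear": [0.0012,0.0002,0.03],"rotation": [0,0,0],"fingers": 1},{"linear": [0.0012,0.0002,0.03],"rotation": [0,0,0],"fingers": 1},{"linear": [0.0012,0.0002,0.03],"rotation": [0,0,0],"fingers": 1}]}}

```text
t: 10.17
position: [0.628, -0.2528, 0.0294]
tool_rot: [-3.137, 0.162, 0.002]
contact_force: [0.2, -0.3, -0.8]
finger_gap: 0.029
```

```bash
python3 meas.py w10|egrep 'row|^1|-0.03'
```

```text
10.1667 [ 0.628  -0.2528  0.0294] [ 0.0017 -0.0025 -0.0008  0.0029 -0.0016  0.0111  0.0009] 0.028964760053380764
-0.12 82 -0.03229638893455084 0.03309063909020097 0.000397125077825064
-0.11 1706 -0.03293353045196454 0.03360383963502576 0.0003351545915306099
-0.1 2174 -0.03286283926355105 0.0334890474462525 0.00031310409135072714
-0.09 3172 -0.03291072437764886 0.033847834758142493 0.00046855519024681727
-0.08 3782 -0.032838839806115405 0.033546763418070585 0.0003539618059775901
-0.07 3285 -0.032702665713468096 0.033311467784294224 0.0003044010354130641
-0.06 1842 -0.03274923707132446 0.033477820573974415 0.00036429175132497715
-0.05 1178 -0.0328078675408062 0.03356309070356818 0.0003776115813809884
-0.04 1100 -0.032614636774846564 0.03360539564755492 0.0004953794363541791
-0.03 1506 -0.032715358014331695 0.03346625187069273 0.0003754469281805166
-0.02 2529 -0.03271226693873205 0.03350891816078894 0.00039832561102844805
-0.01 1850 -0.032777417966845204 0.03357187011600078 0.0003972260745777889
0.0 399 -0.03256574856710304 0.033492940747638596 0.0004635960902677795
held z -0.04 6033 [-0.018 -0.016 -0.045] [ 0.018   0.0155 -0.035 ] -0.04150990268171166
held z -0.03 828 [-0.018  -0.0158 -0.035 ] [ 0.018   0.0119 -0.025 ] -0.03144573603973606
held z 0.0 2057 [-0.018 -0.03  -0.005] [0.018  0.0005 0.005 ] 0.004093680139051583
row (0.6338176727294922, -0.20160754024982452) 0.015930630266666412 [ 0.0004 -0.0516 -0.0406]
```

View pics/w10.png

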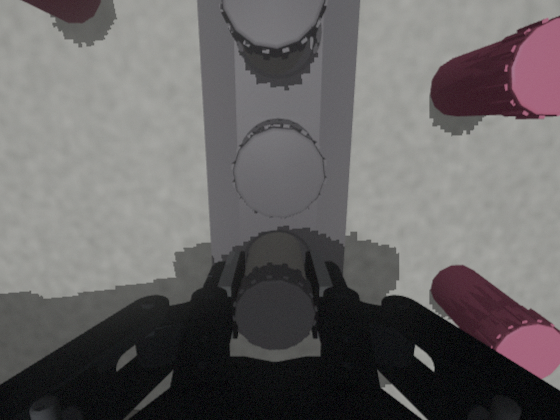

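>>> {"method": "servo_tool", "body": {"steps": [{"linear": [0,0,0],"rotation": [0,0,0],"fingers": 0.4},{"linear": [0,0,0],"rotation": [0,0,0],"fingers": 0.4},{"linear": [0,0,0],"rotation": [0,0,0],"fingers": 0.4},{"linear": [0,0,-0.025],"rotation": [0,0,0],"fingers": 0.4},{"linear": [0,0,-0.06],"rotation": [0,0,0],"fingers": 0.4},{"linear": [0,0,-0.1],"rotation": [0,0,0],"fingers": 0.4},{"linear": [0,-0.01,-0.14],"rotation": [0,0,0],"fingers": 0.4},{"linear": [0,-0.035,-0.17],"rotation": [0,0,0],"fingers": 0.4},{"linear": [0,-0.05,-0.2],"rotation": [0,0,0],"fingers": 0.4},{"linear": [0,-0.05,-0.22],"rotation": [0,0,0],"fingers": 0.4}]}}

```text
t: 11.05
position: [0.6352, -0.198, 0.2546]
tool_rot: [-3.136, 0.154, -0.007]
contact_force: [0.9, 1.1, 0.1]
finger_gap: 0.0513
```

```bash
python3 - <<'E'
from h import *
np.set_printoptions(precision=4,suppress=True)
o,p=shot('wrist','w11');W=cloud(o,p);print(o['finger_gap'],o['position'],o['t'])
V=W.reshape(-1,3);V=V[np.isfinite(V[:,0])]
for nm,x,y,z in [('rowa',.644,-.098,.07),('w2',.639,-.1497,.07),('rowb',.634,-.2015,.07),('w4',.6288,-.2535,.07)]:
        P=V[(np.hypot(V[:,0]-x,V[:,1]-y)<.025)&(abs(V[:,2]-z)<.004)]
        if len(P)<8: print(nm,len(P));continue
        c,r=cv2.minEnclosingCircle(P[:,:2].astype(np.float32));print(nm,len(P),np.array(c),round(r,4),P[:,2].mean())
# wheel plane from scene & side
for n in ['scene0','side0']:
    W=np.load(f'/tmp/{n}.npz')['W'];V=W.reshape(-1,3);V=V[np.isfinite(V[:,0])]
    V=V[(V[:,0]>.5)&(V[:,0]<.7)&(V[:,1]>0)&(V[:,1]<.4)]
    P=V[(V[:,2]>.215)&(V[:,2]<.3)]
    print(n,len(P),P.min(0),P.max(0))
    if n=='side0': Q=V[(V[:,2]>.16)&(V[:,2]<.3)]
    else: Q=P
    # ransac vertical plane in xy
    best=0;rng=np.random.default_rng(0)
    for i in range(2000):
        a,b=Q[rng.choice(len(Q),2,False)][:,:2];d=b-a;L=np.hypot(*d)
        if L<.05: continue
        nn=np.array([d[1],-d[0]])/L;e=abs((Q[:,:2]-a)@nn)<.002
        if e.sum()>best:best=e.sum();B=e
    I=Q[B];c=I.mean(0);u,s,vt=np.linalg.svd(I-c);nrm=vt[2]*np.sign(vt[2][0]);print('plane n',nrm,'c',c,B.sum(), 'ext',I.min(0),I.max(0))
E
```

```text
0.051339920334356075 [ 0.6352 -0.198   0.2546] 11.05
rowa 826 [ 0.6441 -0.0985] 0.0158 0.07087735549202943
w2 725 [ 0.6367 -0.1506] 0.0158 0.07092434255617017
rowb 650 [ 0.6334 -0.2018] 0.0158 0.07084960091930669
w4 597 [ 0.6267 -0.253 ] 0.016 0.07080127128441213
scene0 683 [0.57   0.1027 0.2151] [0.62   0.3273 0.2807]
plane n [0.9988 0.0482 0.0033] c [0.5844 0.2079 0.2435] 466 ext [0.5773 0.1037 0.2151] [0.5901 0.3273 0.2807]
side0 638 [0.5638 0.1093 0.2151] [0.6162 0.3311 0.2803]
plane n [ 0.9989  0.0475 -0.0033] c [0.5704 0.2282 0.214 ] 888 ext [0.5642 0.0935 0.1601] [0.5777 0.347  0.2803]
```

View pics/w11.png

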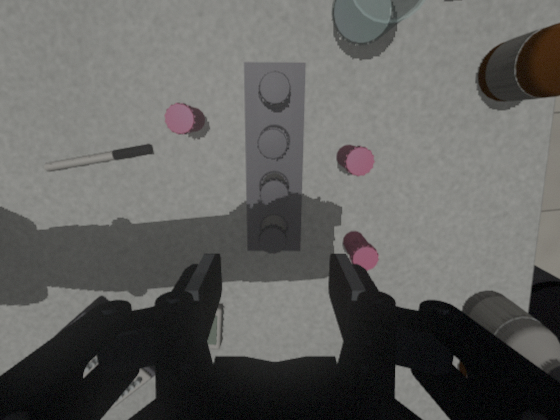

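All four vials read z≈0.071 at their tops, each within 2 mm of the row line, and are released. Next is the wheel.

```bash
cat >> h.py <<'E'
C0=np.array([.5775,.218,.15]);AZ=2.75
def wpose(al,r=.100,c=None,dx=0.):
    "pose holding the rim at angle al (deg) from up, toward mixer -y; tool radial"
    c=C0 if c is None else c; a=np.radians(al);z=np.radians(AZ)
    ex=np.array([np.cos(z),np.sin(z),0]);ey=np.array([-np.sin(z),np.cos(z),0])
    rad=-np.sin(a)*ey+np.cos(a)*np.array([0,0,1]);zt=-rad
    return c+r*rad+dx*ex, R.from_matrix(np.column_stack([ex,np.cross(zt,ex),zt]))
E
python3 -c "
from h import *
p,q=wpose(0,.19)
print(p,delta(p,q))
print(delta([.6,.1,.36],q))"
```

```text
[0.5775 0.218  0.34  ] (array([-0.0995, -0.4105, -0.0829]), array([ 0.03, -0.51, -8.47]))
(array([-0.0652, -0.2953, -0.1026]), array([ 0.03, -0.51, -8.47]))
```

>>> {"method": "servo_tool", "body": {"steps": [{"linear": [0,-0.02,-0.035],"rotation": [0,-0.3,-3],"fingers": 0.4},{"linear": [-0.01,-0.045,-0.065],"rotation": [0,-0.5,-6],"fingers": 0.4},{"linear": [-0.02,-0.08,-0.085],"rotation": [0,-0.5,-8.5],"fingers": 0.4},{"linear": [-0.03,-0.12,-0.095],"rotation": [0,-0.5,-8.5],"fingers": 0.4},{"linear": [-0.04,-0.16,-0.095],"rotation": [0,-0.5,-8.5],"fingers": 0.4},{"linear": [-0.05,-0.2,-0.095],"rotation": [0,-0.5,-8.5],"fingers": 0.4},{"linear": [-0.06,-0.24,-0.095],"rotation": [0,-0.5,-8.5],"fingers": 0.4},{"linear": [-0.07,-0.28,-0.095],"rotation": [0,-0.5,-8.5],"fingers": 0.4},{"linear": [-0.08,-0.32,-0.095],"rotation": [0,-0.5,-8.5],"fingers": 0.4},{"linear": [-0.09,-0.36,-0.095],"rotation": [0,-0.5,-8.5],"fingers": 0.4}]}}

```text
t: 11.93
position: [0.5806, 0.1656, 0.3455]
tool_rot: [-3.141, -0.07, 0.013]
contact_force: [0.2, -0.5, -0.9]
finger_gap: 0.0513
```

>>> {"method": "servo_tool", "body": {"steps": [{"linear": [-0.005,-0.025,0.005],"rotation": [0,0,0],"fingers": 0.4},{"linear": [-0.01,-0.045,0.01],"rotation": [0,0,0],"fingers": 0.4},{"linear": [-0.01,-0.045,0.01],"rotation": [0,0,0],"fingers": 0.4},{"linear": [-0.01,-0.045,0.01],"rotation": [0,0,0],"fingers": 0.4},{"linear": [-0.01,-0.045,0.01],"rotation": [0,0,0],"fingers": 0.4}]}}

```text
t: 12.35
position: [0.5696, 0.2075, 0.3354]
tool_rot: [3.14, 0.069, -0.013]
contact_force: [0.1, -0.3, -1.0]
finger_gap: 0.0511
```

```bash
python3 - <<'E'
from h import *
np.set_printoptions(precision=4,suppress=True)
o,p=shot('wrist','w12');W=cloud(o,p);print(o['finger_gap'],o['position'],o['t'])
fs=[]
for i in range(4):
    env.grab_frame('side');o2=env.get_obs();fs.append(np.r_[o2['contact_force'],o2['moment'],o2['t']])
print(np.array(fs))
V=W.reshape(-1,3);V=V[np.isfinite(V[:,0])]
P=V[(V[:,2]>.2)&(V[:,2]<.3)&(V[:,0]>.5)&(V[:,0]<.65)];print(len(P),P.min(0),P.max(0))
e=np.array([.9989,.048,0]);
for z in np.arange(.2,.29,.01):
    s=P[abs(P[:,2]-z)<.005]
    if len(s)>5: print(round(z,3),len(s),np.percentile(s@e,[1,50,99]),s[:,1].min(),s[:,1].max())
print(delta(*wpose(0,.1)))
E
```

```text
0.051134058084516716 [0.5696 0.2075 0.3354] 12.35
[[-0.3069 -0.4165  1.3972 -0.0429  0.0002 -0.0256 12.45  ]
 [-0.5305  0.32    0.1969 -0.001   0.0345  0.0086 12.5   ]
 [ 0.0926 -0.4177  0.8873  0.0278 -0.0007  0.0049 12.55  ]
 [ 0.3074  0.1768  0.494   0.0113  0.0062  0.0461 12.6   ]]
6829 [0.5651 0.1057 0.2001] [0.6178 0.3356 0.2824]
0.2 210 [0.5813 0.606  0.6235] 0.17361089416230374 0.33563307711132667
0.21 916 [0.5814 0.6074 0.6234] 0.14688971068603138 0.3330115705122957
0.22 901 [0.5812 0.6068 0.6239] 0.10570329776220497 0.32836129869401565
0.23 318 [0.5804 0.5905 0.6206] 0.11197456148887866 0.32236898537138525
0.24 244 [0.5804 0.586  0.5921] 0.1177758633421358 0.314343078359315
0.25 433 [0.5804 0.5858 0.5919] 0.12641564181884735 0.3062639380080043
0.26 645 [0.5804 0.5862 0.5921] 0.139015816405424 0.2939071733720599
0.27 1140 [0.5803 0.5861 0.5921] 0.15357626088861404 0.2796593272718879
0.28 2022 [0.5803 0.5861 0.5921] 0.17605400115821535 0.2581430869064052
(array([ 0.009 , -0.0101,  0.0856]), array([-0.02,  0.48, -0.28]))
```

View pics/w12.png

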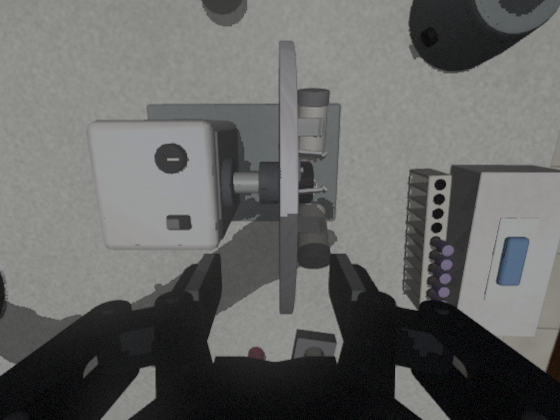

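```bash
sed -i 's/^C0=.*/C0=np.array([.5764,.2168,.1505]);AZ=2.75/' h.py; python3 -c "
from h import *
print(delta(*wpose(0,.1)))"
```

```text
(array([ 0.0079, -0.009 ,  0.0851]), array([-0.02,  0.48, -0.28]))
```

>>> {"method": "servo_tool", "body": {"steps": [{"linear": [0.0079,-0.009,0.02],"rotation": [0,0.48,-0.28],"fingers": 0.4},{"linear": [0.0079,-0.009,0.045],"rotation": [0,0.48,-0.28],"fingers": 0.4},{"linear": [0.0079,-0.009,0.065],"rotation": [0,0.48,-0.28],"fingers": 0.4},{"linear": [0.0079,-0.009,0.08],"rotation": [0,0.48,-0.28],"fingers": 0.4},{"linear": [0.0079,-0.009,0.085],"rotation": [0,0.48,-0.28],"fingers": 0.4},{"linear": [0.0079,-0.009,0.085],"rotation": [0,0.48,-0.28],"fingers": 0.4},{"linear": [0.0079,-0.009,0.085],"rotation": [0,0.48,-0.28],"fingers": 0.4}]}}

```text
t: 13.18
position: [0.5763, 0.2179, 0.2512]
tool_rot: [-3.14, -0.077, -0.0]
contact_force: [0.9, -0.9, 0.1]
finger_gap: 0.0512
```

```bash
python3 - <<'E'
from h import *
np.set_printoptions(precision=4,suppress=True)
o,p=shot('wrist','w13');W=cloud(o,p);print(o['finger_gap'],o['position'],o['t'])
V=W.reshape(-1,3);V=V[np.isfinite(V[:,0])]
P=V[(V[:,2]>.23)&(V[:,2]<.29)&(V[:,0]>.5)&(V[:,0]<.65)&(V[:,1]>.24)];e=np.array([.9989,.048,0])
print(np.percentile(P@e,[1,50,99]),P[:,2].max())
print(o['contact_force'],o['moment'],delta(*wpose(0,.1)))
E
```

```text
0.05122931031356965 [0.5763 0.2179 0.2512] 13.1833
[0.5805 0.5865 0.5924] 0.2794276139002919
[ 0.8923 -0.9419  0.1462] [ 0.0454  0.0393 -0.0128] (array([-0.0001,  0.0013,  0.0012]), array([-0.08, -0.07,  0.08]))
```

View pics/w13.png

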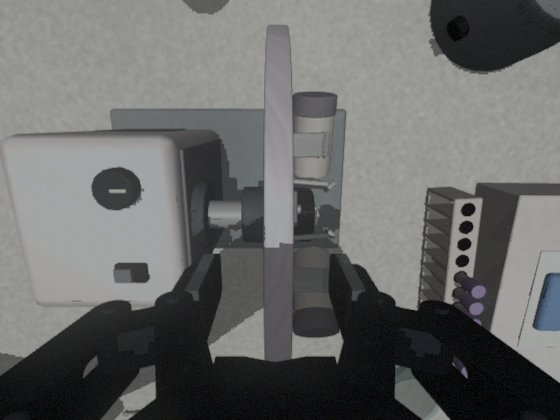

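>>> {"method": "servo_tool", "body": {"steps": [{"linear": [0,0.001,0.001],"rotation": [0,0,0],"fingers": 0.7},{"linear": [0,0.001,0.001],"rotation": [0,0,0],"fingers": 1},{"linear": [0,0.001,0.001],"rotation": [0,0,0],"fingers": 1},{"linear": [0,0.001,0.001],"rotation": [0,0,0],"fingers": 1},{"linear": [0,0.001,0.001],"rotation": [0,0,0],"fingers": 1}], "grip_force": 40}}

```text
t: 13.65
position: [0.5776, 0.2169, 0.2504]
tool_rot: [-3.139, -0.077, -0.005]
contact_force: [6.5, 0.7, 0.7]
finger_gap: 0.0111
```

```bash
cat > rd.py <<'E'
from h import *
import sys,json
np.set_printoptions(precision=3,suppress=True,linewidth=150)
def axl(o):
    z=np.radians(AZ);ex=np.array([np.cos(z),np.sin(z),0]);ey=np.array([-np.sin(z),np.cos(z),0])
    d=o['position']-C0; al=np.degrees(np.arctan2(-d@ey,d[2])); r=np.hypot(d@ey,d[2])
    F=o['contact_force'];M=o['moment']
    tF=np.cross(d,F)@ex; tM=M@ex
    zt=R.from_rotvec(o['tool_rot']).as_matrix()[:,2]; tilt=np.degrees(np.arctan2(zt@ey,-zt[2]))
    return np.array([o['t'],al,r,tilt,d@ex,tF,tM,F@ex,F@ey,F[2],o['finger_gap']])
n=int(sys.argv[1]) if len(sys.argv)>1 else 0
A=[axl(env.get_obs())]
for i in range(n):
    env.grab_frame('side');A.append(axl(env.get_obs()))
A=np.array(A)
print('  t   al  r tilt dx  tF tM Fx Fy Fz gap');print(A[-1] if n==0 else A); 
if n: print('mean',A.mean(0))
open('log.txt','a').write('\n'.join(json.dumps(list(a)+[(sys.argv[2] if len(sys.argv)>2 else '')]) for a in A)+'\n')
for t in map(float,sys.argv[3:]): print(t,delta(*wpose(t)))
E
python3 rd.py 4 grip0 -10 -20 -30 -40 10 20 30 40
```

```text
t   al  r tilt dx  tF tM Fx Fy Fz gap
[[13.65  -0.039  0.1    0.079  0.001 -0.042  0.07   6.496  0.42   0.675  0.011]
 [13.7   -0.061  0.1    0.083  0.001  0.001  0.064  7.274 -0.007  0.598  0.011]
 [13.75  -0.046  0.1    0.078  0.001  0.001  0.022  4.796 -0.014  0.544  0.011]
 [13.8   -0.067  0.1    0.081  0.001  0.06   0.059  6.054 -0.602  1.197  0.011]
 [13.85  -0.073  0.1    0.082  0.001 -0.006 -0.023  6.101  0.061  0.69   0.011]]
mean [13.75  -0.057  0.1    0.08   0.001  0.003  0.038  6.144 -0.028  0.741  0.011]
-10.0 (array([-0.001, -0.017,  0.001]), array([-10.08,  -0.18,   0.03]))
-20.0 (array([-0.001, -0.034,  0.006]), array([-20.08,  -0.18,   0.02]))
-30.0 (array([-0.001, -0.05 ,  0.013]), array([-30.08,  -0.18,   0.  ]))
-40.0 (array([-0.001, -0.064,  0.023]), array([-40.08,  -0.18,  -0.02]))
10.0 (array([-0.001,  0.018,  0.001]), array([ 9.92, -0.17,  0.06]))
20.0 (array([-0.001,  0.034,  0.006]), array([19.92, -0.16,  0.08]))
30.0 (array([-0.001,  0.05 ,  0.013]), array([29.92, -0.16,  0.09]))
40.0 (array([-0.001,  0.064,  0.023]), array([39.92, -0.15,  0.11]))
```

>>> {"method": "servo_tool", "body": {"steps": [{"linear": [0,0.0035,0.0001],"rotation": [2,0,0],"fingers": 1},{"linear": [0,0.007,0.0002],"rotation": [4,0,0],"fingers": 1},{"linear": [0,0.0105,0.0005],"rotation": [6,0,0],"fingers": 1},{"linear": [0,0.0139,0.001],"rotation": [8,0,0],"fingers": 1},{"linear": [0,0.0174,0.0015],"rotation": [10,0,0],"fingers": 1}]}}

```text
t: 14.27
position: [0.5784, 0.2002, 0.249]
tool_rot: [-2.962, -0.073, 0.001]
contact_force: [5.7, 3.5, -3.1]
finger_gap: 0.0113
```

```bash
python3 rd.py 6 p10 
```

```text
t   al  r tilt dx  tF tM Fx Fy Fz gap
[[14.267  9.612  0.1   10.221  0.001 -0.265  0.349  5.824  3.218 -3.09   0.011]
 [14.317 11.062  0.1   10.266  0.001 -0.09   0.857  5.091  0.654  1.339  0.011]
 [14.367 10.994  0.1   10.1    0.001  0.059  0.114  5.554 -0.698  0.5    0.011]
 [14.417 10.691  0.1   10.02   0.001  0.224 -0.39   5.955 -2.243 -0.239  0.011]
 [14.467 10.547  0.1    9.973  0.001  0.324 -0.67   5.998 -3.538  1.271  0.011]
 [14.517 10.528  0.1    9.942  0.001  0.295 -0.71   5.949 -3.269  1.432  0.011]
 [14.567 10.489  0.1    9.929  0.001  0.32  -0.752  6.126 -3.507  1.318  0.011]]
mean [14.417 10.56   0.1   10.064  0.001  0.124 -0.172  5.785 -1.341  0.361  0.011]
```

>>> {"method": "servo_tool", "body": {"steps": [{"linear": [0,0.0009,0],"rotation": [0.5,0,0],"fingers": 1},{"linear": [0,0.0017,0],"rotation": [1,0,0],"fingers": 1},{"linear": [0,0.0026,0],"rotation": [1.5,0,0],"fingers": 1},{"linear": [0,0.0035,0.0001],"rotation": [2,0,0],"fingers": 1},{"linear": [0,0.0044,0.0001],"rotation": [2.5,0,0],"fingers": 1},{"linear": [0,0.0052,0.0001],"rotation": [3,0,0],"fingers": 1},{"linear": [0,0.0061,0.0002],"rotation": [3.5,0,0],"fingers": 1},{"linear": [0,0.007,0.0002],"rotation": [4,0,0],"fingers": 1},{"linear": [0,0.0079,0.0003],"rotation": [4.5,0,0],"fingers": 1},{"linear": [0,0.0087,0.0004],"rotation": [5,0,0],"fingers": 1}]}}

```text
t: 15.4
position: [0.5789, 0.1908, 0.2469]
tool_rot: [-2.879, -0.071, 0.005]
contact_force: [6.5, -1.6, 2.0]
finger_gap: 0.0116
```

```bash
python3 rd.py 5 p15 
```

```text
t   al  r tilt dx  tF tM Fx Fy Fz gap
[[15.4   15.141  0.1   14.967  0.001  0.133 -0.96   6.41  -1.916  1.962  0.012]
 [15.45  15.415  0.1   14.993  0.001  0.149 -0.353  6.446 -2.212  2.392  0.011]
 [15.5   15.427  0.1   14.955  0.001  0.298 -0.895  5.891 -3.433  1.218  0.011]
 [15.55  15.432  0.1   14.933  0.001  0.274 -0.921  6.011 -3.579  2.64   0.011]
 [15.6   15.43   0.1   14.925  0.001  0.401 -0.87   5.048 -4.47   1.106  0.011]
 [15.65  15.424  0.1   14.919  0.001  0.328 -0.893  6.55  -3.914  1.832  0.011]]
mean [15.525 15.378  0.1   14.949  0.001  0.264 -0.815  6.059 -3.254  1.858  0.011]
```

```bash
cat > an.py <<'E'
import json,numpy as np
np.set_printoptions(precision=3,suppress=True,linewidth=150)
L=[json.loads(l) for l in open('log.txt')]
A=np.array([l[:-1] for l in L]);tag=np.array([l[-1] for l in L])
al=np.radians(A[:,1]);Ft=-A[:,8]*np.cos(al)-A[:,9]*np.sin(al);tM=A[:,6]
Fr=-A[:,8]*np.sin(al)+A[:,9]*np.cos(al)
if __name__=='__main__':
    for i in range(len(A)): print(tag[i],A[i,:2],A[i,3],'Ft',Ft[i].round(2),'Fr',Fr[i].round(2),'tM',tM[i].round(3),[ (f'{(l+.1)*Ft[i]+tM[i]:.2f}') for l in (.16,.2,.24)])
E
python3 an.py
```

```text
grip0 [13.65  -0.039] 0.07883832571937548 Ft -0.42 Fr 0.68 tM 0.07 ['-0.04', '-0.06', '-0.07']
grip0 [13.7   -0.061] 0.08252469363295122 Ft 0.01 Fr 0.6 tM 0.064 ['0.07', '0.07', '0.07']
grip0 [13.75  -0.046] 0.07751247233630398 Ft 0.01 Fr 0.54 tM 0.022 ['0.03', '0.03', '0.03']
grip0 [13.8   -0.067] 0.08118742897594149 Ft 0.6 Fr 1.2 tM 0.059 ['0.22', '0.24', '0.26']
grip0 [13.85  -0.073] 0.0823725507780086 Ft -0.06 Fr 0.69 tM -0.023 ['-0.04', '-0.04', '-0.04']
p10 [14.267  9.612] 10.221400560090215 Ft -2.66 Fr -3.58 tM 0.349 ['-0.34', '-0.45', '-0.55']
p10 [14.317 11.062] 10.26584206344568 Ft -0.9 Fr 1.19 tM 0.857 ['0.62', '0.59', '0.55']
p10 [14.367 10.994] 10.100166755573577 Ft 0.59 Fr 0.62 tM 0.114 ['0.27', '0.29', '0.31']
p10 [14.417 10.691] 10.019544587673533 Ft 2.25 Fr 0.18 tM -0.39 ['0.19', '0.28', '0.37']
p10 [14.467 10.547] 9.973216904613789 Ft 3.25 Fr 1.9 tM -0.67 ['0.17', '0.30', '0.43']
p10 [14.517 10.528] 9.941562870657458 Ft 2.95 Fr 2.01 tM -0.71 ['0.06', '0.18', '0.29']
p10 [14.567 10.489] 9.929069757368426 Ft 3.21 Fr 1.93 tM -0.752 ['0.08', '0.21', '0.34']
p15 [15.4   15.141] 14.967212837972887 Ft 1.34 Fr 2.39 tM -0.96 ['-0.61', '-0.56', '-0.51']
p15 [15.45  15.415] 14.993095467751072 Ft 1.5 Fr 2.89 tM -0.353 ['0.04', '0.10', '0.16']
p15 [15.5   15.427] 14.955016336162835 Ft 2.99 Fr 2.09 tM -0.895 ['-0.12', '0.00', '0.12']
p15 [15.55  15.432] 14.933360986497602 Ft 2.75 Fr 3.5 tM -0.921 ['-0.21', '-0.10', '0.01']
p15 [15.6  15.43] 14.924730914916713 Ft 4.01 Fr 2.26 tM -0.87 ['0.17', '0.33', '0.49']
p15 [15.65  15.424] 14.919336638620594 Ft 3.29 Fr 2.81 tM -0.893 ['-0.04', '0.09', '0.22']
```

>>> {"method": "servo_tool", "body": {"steps": [{"linear": [0,0.00175,2e-05],"rotation": [1,0,0],"fingers": 1},{"linear": [0,0.00349,6e-05],"rotation": [2,0,0],"fingers": 1},{"linear": [0,0.00523,0.00014],"rotation": [3,0,0],"fingers": 1}]}}

```text
t: 15.9
position: [0.5791, 0.1861, 0.2455]
tool_rot: [-2.827, -0.07, 0.006]
contact_force: [6.3, -1.6, 1.8]
finger_gap: 0.0111
```

```bash
python3 rd.py 0 up
```

```text
t   al  r tilt dx  tF tM Fx Fy Fz gap
[15.9   17.979  0.1   17.998  0.001  0.128 -0.763  6.257 -1.941  1.842  0.011]
```

>>> {"method": "servo_tool", "body": {"steps": [{"linear": [0,0.00175,2e-05],"rotation": [1,0,0],"fingers": 1},{"linear": [0,0.00349,6e-05],"rotation": [2,0,0],"fingers": 1},{"linear": [0,0.00523,0.00014],"rotation": [3,0,0],"fingers": 1}]}}

```text
t: 16.15
position: [0.5794, 0.1811, 0.2437]
tool_rot: [-2.774, -0.069, 0.008]
contact_force: [5.2, -1.6, 2.4]
finger_gap: 0.0115
```

```bash
python3 rd.py 0 up
```

```text
t   al  r tilt dx  tF tM Fx Fy Fz gap
[16.15  21.024  0.1   21.007  0.001  0.085 -0.809  5.14  -1.822  2.366  0.012]
```

>>> {"method": "servo_tool", "body": {"steps": [{"linear": [0,0.00175,2e-05],"rotation": [1,0,0],"fingers": 1},{"linear": [0,0.00349,6e-05],"rotation": [2,0,0],"fingers": 1},{"linear": [0,0.00523,0.00014],"rotation": [3,0,0],"fingers": 1}]}}

```text
t: 16.4
position: [0.5796, 0.1762, 0.2418]
tool_rot: [-2.722, -0.067, 0.01]
contact_force: [5.6, -1.6, 2.3]
finger_gap: 0.0114
```

```bash
python3 rd.py 0 up
```

```text
t   al  r tilt dx  tF tM Fx Fy Fz gap
[16.4   24.036  0.1   24.005  0.001  0.079 -0.855  5.549 -1.9    2.311  0.011]
```

>>> {"method": "servo_tool", "body": {"steps": [{"linear": [0,0.00175,2e-05],"rotation": [1,0,0],"fingers": 1},{"linear": [0,0.00349,6e-05],"rotation": [2,0,0],"fingers": 1},{"linear": [0,0.00523,0.00014],"rotation": [3,0,0],"fingers": 1}]}}

```text
t: 16.65
position: [0.5798, 0.1715, 0.2395]
tool_rot: [-2.67, -0.066, 0.012]
contact_force: [5.1, -3.2, 2.3]
finger_gap: 0.0113
```

```bash
python3 rd.py 0 up; python3 an.py | grep up; python3 -c "
from h import *
print(env.get_obs()['q'])"
```

```text
t   al  r tilt dx  tF tM Fx Fy Fz gap
[16.65  27.039  0.1   27.004  0.001  0.198 -0.824  4.965 -3.404  2.313  0.011]
up [15.9   17.979] 17.9981321102169 Ft 1.28 Fr 2.35 tM -0.763 ['-0.43', '-0.38', '-0.33']
up [16.15  21.024] 21.00694901739631 Ft 0.85 Fr 2.86 tM -0.809 ['-0.59', '-0.55', '-0.52']
up [16.4   24.036] 24.004619435861862 Ft 0.79 Fr 2.88 tM -0.855 ['-0.65', '-0.62', '-0.58']
up [16.65  27.039] 27.004042049535936 Ft 1.98 Fr 3.61 tM -0.824 ['-0.31', '-0.23', '-0.15']
[ 0.42767972  0.51772489 -0.77196544  1.6631032  -0.12862229  0.99005735
 -0.14101584]
```

>>> {"method": "servo_tool", "body": {"steps": [{"linear": [0,0.00175,2e-05],"rotation": [1,0,0],"fingers": 1},{"linear": [0,0.00349,6e-05],"rotation": [2,0,0],"fingers": 1},{"linear": [0,0.00523,0.00014],"rotation": [3,0,0],"fingers": 1}]}}

```text
t: 16.9
position: [0.58, 0.1669, 0.237]
tool_rot: [-2.617, -0.065, 0.014]
contact_force: [4.5, -2.8, 3.6]
finger_gap: 0.0113
```

```bash
python3 rd.py 0 up
```

```text
t   al  r tilt dx  tF tM Fx Fy Fz gap
[16.9   30.048  0.1   30.004  0.001  0.084 -0.803  4.344 -3.046  3.586  0.011]
```

>>> {"method": "servo_tool", "body": {"steps": [{"linear": [0,0.00175,2e-05],"rotation": [1,0,0],"fingers": 1},{"linear": [0,0.00349,6e-05],"rotation": [2,0,0],"fingers": 1},{"linear": [0,0.00523,0.00014],"rotation": [3,0,0],"fingers": 1}]}}

```text
t: 17.15
position: [0.5802, 0.1623, 0.2343]
tool_rot: [-2.565, -0.063, 0.015]
contact_force: [3.5, -3.2, 4.7]
finger_gap: 0.0112
```

```bash
python3 rd.py 0 up
```

```text
t   al  r tilt dx  tF tM Fx Fy Fz gap
[17.15  33.103  0.1   32.998  0.001  0.022 -0.824  3.302 -3.312  4.674  0.011]
```

>>> {"method": "servo_tool", "body": {"steps": [{"linear": [0,0.00175,2e-05],"rotation": [1,0,0],"fingers": 1},{"linear": [0,0.00349,6e-05],"rotation": [2,0,0],"fingers": 1},{"linear": [0,0.00523,0.00014],"rotation": [3,0,0],"fingers": 1}]}}

```text
t: 17.4
position: [0.5805, 0.158, 0.2313]
tool_rot: [-2.513, -0.062, 0.017]
contact_force: [3.9, -2.9, 5.1]
finger_gap: 0.0112
```

```bash
python3 rd.py 0 up
```

```text
t   al  r tilt dx  tF tM Fx Fy Fz gap
[17.4   36.111  0.1   35.999  0.001 -0.051 -0.833  3.738 -3.071  5.074  0.011]
```

>>> {"method": "servo_tool", "body": {"steps": [{"linear": [0,0.00175,2e-05],"rotation": [1,0,0],"fingers": 1},{"linear": [0,0.00349,6e-05],"rotation": [2,0,0],"fingers": 1},{"linear": [0,0.00523,0.00014],"rotation": [3,0,0],"fingers": 1}]}}

```text
t: 17.65
position: [0.5807, 0.1538, 0.2281]
tool_rot: [-2.46, -0.061, 0.019]
contact_force: [3.6, -4.4, 5.1]
finger_gap: 0.0114
```

```bash
python3 rd.py 0 up; python3 an.py | grep up; python3 -c "
from h import *
print(env.get_obs()['q'])"
```

```text
t   al  r tilt dx  tF tM Fx Fy Fz gap
[17.65  39.151  0.1   38.999  0.001  0.036 -0.756  3.353 -4.614  5.091  0.011]
up [15.9   17.979] 17.9981321102169 Ft 1.28 Fr 2.35 tM -0.763 ['-0.43', '-0.38', '-0.33']
up [16.15  21.024] 21.00694901739631 Ft 0.85 Fr 2.86 tM -0.809 ['-0.59', '-0.55', '-0.52']
up [16.4   24.036] 24.004619435861862 Ft 0.79 Fr 2.88 tM -0.855 ['-0.65', '-0.62', '-0.58']
up [16.65  27.039] 27.004042049535936 Ft 1.98 Fr 3.61 tM -0.824 ['-0.31', '-0.23', '-0.15']
up [16.9   30.048] 30.003709285184378 Ft 0.84 Fr 4.63 tM -0.803 ['-0.58', '-0.55', '-0.52']
up [17.15  33.103] 32.998265576947716 Ft 0.22 Fr 5.72 tM -0.824 ['-0.77', '-0.76', '-0.75']
up [17.4   36.111] 35.99928188072806 Ft -0.51 Fr 5.91 tM -0.833 ['-0.97', '-0.99', '-1.01']
up [17.65  39.151] 38.99940734949285 Ft 0.36 Fr 6.86 tM -0.756 ['-0.66', '-0.65', '-0.63']
[ 0.6102181   0.62603532 -0.86781558  1.69576162 -0.26286062  0.95637103
  0.05938248]
```

>>> {"method": "servo_tool", "body": {"steps": [{"linear": [0,-0.00175,2e-05],"rotation": [-1,0,0],"fingers": 1},{"linear": [0,-0.00349,6e-05],"rotation": [-2,0,0],"fingers": 1},{"linear": [0,-0.00523,0.00014],"rotation": [-3,0,0],"fingers": 1}]}}

```text
t: 17.9
position: [0.5805, 0.1567, 0.2303]
tool_rot: [-2.515, -0.06, 0.018]
contact_force: [4.1, -6.4, 0.6]
finger_gap: 0.0114
```

```bash
python3 rd.py 0 dnx|tail -1
```

```text
[17.9   37.031  0.1   35.847  0.001  0.488 -1.602  3.825 -6.579  0.616  0.011]
```

>>> {"method": "servo_tool", "body": {"steps": [{"linear": [0,-0.00175,2e-05],"rotation": [-1,0,0],"fingers": 1},{"linear": [0,-0.00349,6e-05],"rotation": [-2,0,0],"fingers": 1},{"linear": [0,-0.00523,0.00014],"rotation": [-3,0,0],"fingers": 1}]}}

```text
t: 18.15
position: [0.5803, 0.1611, 0.2334]
tool_rot: [-2.568, -0.062, 0.016]
contact_force: [5.0, -6.5, 1.4]
finger_gap: 0.0117
```

```bash
python3 rd.py 0 dn|tail -1
```

```text
[18.15  33.941  0.1   32.816  0.001  0.479 -1.608  4.694 -6.703  1.382  0.012]
```

>>> {"method": "servo_tool", "body": {"steps": [{"linear": [0,-0.00175,2e-05],"rotation": [-1,0,0],"fingers": 1},{"linear": [0,-0.00349,6e-05],"rotation": [-2,0,0],"fingers": 1},{"linear": [0,-0.00523,0.00014],"rotation": [-3,0,0],"fingers": 1}]}}

```text
t: 18.4
position: [0.5801, 0.1656, 0.2362]
tool_rot: [-2.621, -0.063, 0.014]
contact_force: [4.4, -5.8, 0.7]
finger_gap: 0.0115
```

```bash
python3 rd.py 0 dn|tail -1
```

```text
[18.4   30.914  0.1   29.812  0.001  0.477 -1.637  4.09  -6.004  0.725  0.011]
```

>>> {"method": "servo_tool", "body": {"steps": [{"linear": [0,-0.00175,2e-05],"rotation": [-1,0,0],"fingers": 1},{"linear": [0,-0.00349,6e-05],"rotation": [-2,0,0],"fingers": 1},{"linear": [0,-0.00523,0.00014],"rotation": [-3,0,0],"fingers": 1}]}}

```text
t: 18.65
position: [0.5799, 0.1701, 0.2388]
tool_rot: [-2.673, -0.064, 0.012]
contact_force: [5.6, -5.0, 0.7]
finger_gap: 0.0112
```

```bash
python3 rd.py 0 dn|tail -1
```

```text
[18.65  27.914  0.1   26.809  0.001  0.434 -1.521  5.325 -5.28   0.678  0.011]
```

>>> {"method": "servo_tool", "body": {"steps": [{"linear": [0,-0.00175,2e-05],"rotation": [-1,0,0],"fingers": 1},{"linear": [0,-0.00349,6e-05],"rotation": [-2,0,0],"fingers": 1},{"linear": [0,-0.00523,0.00014],"rotation": [-3,0,0],"fingers": 1}]}}

```text
t: 18.9
position: [0.5797, 0.1748, 0.2411]
tool_rot: [-2.725, -0.066, 0.011]
contact_force: [5.8, -6.0, 0.7]
finger_gap: 0.0118
```

```bash
python3 rd.py 0 dn|tail -1
```

```text
[18.9   24.909  0.1   23.808  0.001  0.542 -1.527  5.456 -6.303  0.688  0.012]
```

>>> {"method": "servo_tool", "body": {"steps": [{"linear": [0,-0.00175,2e-05],"rotation": [-1,0,0],"fingers": 1},{"linear": [0,-0.00349,6e-05],"rotation": [-2,0,0],"fingers": 1},{"linear": [0,-0.00523,0.00014],"rotation": [-3,0,0],"fingers": 1}]}}

```text
t: 19.15
position: [0.5794, 0.1797, 0.2432]
tool_rot: [-2.778, -0.067, 0.009]
contact_force: [5.5, -6.3, 1.0]
finger_gap: 0.0115
```

```bash
python3 rd.py 0 dn|tail -1
```

```text
[19.15  21.88   0.1   20.807  0.001  0.564 -1.501  5.154 -6.512  1.048  0.012]
```

>>> {"method": "servo_tool", "body": {"steps": [{"linear": [0,-0.00175,2e-05],"rotation": [-1,0,0],"fingers": 1},{"linear": [0,-0.00349,6e-05],"rotation": [-2,0,0],"fingers": 1},{"linear": [0,-0.00523,0.00014],"rotation": [-3,0,0],"fingers": 1}]}}

```text
t: 19.4
position: [0.5792, 0.1846, 0.245]
tool_rot: [-2.83, -0.068, 0.007]
contact_force: [6.0, -5.3, 0.5]
finger_gap: 0.0112
```

```bash
python3 rd.py 0 dn|tail -1; python3 an.py | grep dn
```

```text
[19.4   18.868  0.1   17.805  0.001  0.511 -1.492  5.724 -5.578  0.491  0.011]
dnx [17.9   37.031] 35.84674155047441 Ft 4.88 Fr 4.45 tM -1.602 ['-0.33', '-0.14', '0.06']
dn [18.15  33.941] 32.81564132081299 Ft 4.79 Fr 4.89 tM -1.608 ['-0.36', '-0.17', '0.02']
dn [18.4   30.914] 29.812035801928115 Ft 4.78 Fr 3.71 tM -1.637 ['-0.39', '-0.20', '-0.01']
dn [18.65  27.914] 26.808772921668268 Ft 4.35 Fr 3.07 tM -1.521 ['-0.39', '-0.22', '-0.04']
dn [18.9   24.909] 23.80753706991063 Ft 5.43 Fr 3.28 tM -1.527 ['-0.12', '0.10', '0.32']
dn [19.15 21.88] 20.80683632655253 Ft 5.65 Fr 3.4 tM -1.501 ['-0.03', '0.19', '0.42']
dn [19.4   18.868] 17.804559397968127 Ft 5.12 Fr 2.27 tM -1.492 ['-0.16', '0.04', '0.25']
```

>>> {"method": "servo_tool", "body": {"steps": [{"linear": [0,0,0],"rotation": [0,0,0],"fingers": 0.6},{"linear": [0,0,0],"rotation": [0,0,0],"fingers": 0.6},{"linear": [0,0,0],"rotation": [0,0,0],"fingers": 0.6},{"linear": [0,0,0],"rotation": [0,0,0],"fingers": 0.6}]}}

```text
t: 19.73
position: [0.5769, 0.1863, 0.2443]
tool_rot: [-2.826, -0.071, 0.013]
contact_force: [-0.6, 0.9, 0.4]
finger_gap: 0.0342
```

```bash
python3 rd.py 7 air18 18; python3 an.py | grep air
```

```text
t   al  r tilt dx  tF tM Fx Fy Fz gap
[[19.733 18.006  0.099 18.036 -0.001 -0.095 -0.344 -0.582  0.894  0.366  0.034]
 [19.783 18.08   0.099 18.039 -0.001  0.048 -0.278 -0.205 -0.473 -0.114  0.034]
 [19.833 18.12   0.099 18.039 -0.001  0.114 -0.34   0.118 -1.02  -0.599  0.034]
 [19.883 18.169  0.099 18.038 -0.001 -0.081 -0.342 -0.237  0.846  0.06   0.034]
 [19.933 18.174  0.099 18.039 -0.001 -0.053 -0.342  0.225  0.51   0.158  0.034]
 [19.983 18.163  0.099 18.04  -0.001 -0.006 -0.348  0.303  0.278 -0.636  0.034]
 [20.033 18.139  0.099 18.039 -0.    -0.054 -0.355  0.018  0.558  0.044  0.034]
 [20.083 18.142  0.099 18.039 -0.    -0.01  -0.325 -0.127  0.067  0.134  0.035]]
mean [19.908 18.124  0.099 18.039 -0.001 -0.017 -0.334 -0.061  0.208 -0.074  0.034]
18.0 (array([ 0.001, -0.   , -0.001]), array([-0.04,  0.06,  0.08]))
air18 [19.733 18.006] 18.036482389690498 Ft -0.96 Fr 0.07 tM -0.344 ['-0.59', '-0.63', '-0.67']
air18 [19.783 18.08 ] 18.03887042618474 Ft 0.48 Fr 0.04 tM -0.278 ['-0.15', '-0.13', '-0.11']
air18 [19.833 18.12 ] 18.039164018640108 Ft 1.16 Fr -0.25 tM -0.34 ['-0.04', '0.01', '0.05']
air18 [19.883 18.169] 18.038079186789993 Ft -0.82 Fr -0.21 tM -0.342 ['-0.56', '-0.59', '-0.62']
air18 [19.933 18.174] 18.038735842587855 Ft -0.53 Fr -0.01 tM -0.342 ['-0.48', '-0.50', '-0.52']
air18 [19.983 18.163] 18.039913276305043 Ft -0.07 Fr -0.69 tM -0.348 ['-0.36', '-0.37', '-0.37']
air18 [20.033 18.139] 18.03883260250305 Ft -0.54 Fr -0.13 tM -0.355 ['-0.50', '-0.52', '-0.54']
air18 [20.083 18.142] 18.038685840214267 Ft -0.11 Fr 0.11 tM -0.325 ['-0.35', '-0.36', '-0.36']
```

```bash
cat > fit.py <<'E'
from an import *
import sys
k=1.085
def run(m,dirs,off,Lr=.33,fixd=None):
    tau=Lr*Ft[m]+tM[m]+k*np.sin(np.radians(A[m,3]))   # torque on tool about axle, + = helps growing
    th=np.radians(A[m,1]+off[m]); D=dirs[m]
    # tau = -d*D + a*cos th + b*sin th ; 
    X=np.column_stack([-D,np.cos(th),np.sin(th)]);s=np.linalg.lstsq(X,tau,rcond=None)[0];res=tau-X@s
    cov=np.linalg.inv(X.T@X)*res.var()*len(res)/(len(res)-3)
    return s,res,np.sqrt(np.diag(cov)),tau
dirs=np.where(np.char.startswith(tag,'up'),1,-1)
off=np.array([float(t.split(':')[1]) if ':' in t else 0. for t in tag])
if __name__=='__main__':
    m=(np.char.startswith(tag,'up')|np.char.startswith(tag,'dn'))&(tag!='dnx')&(tag!='upx')
    for Lr in (.29,.31,.33,.35):
        s,res,e,tau=run(m,dirs,off,Lr)
        # gravity: G=a cos+b sin = -W sin(th-th0) -> a=W sin th0, b=-W cos th0
        print(Lr,'d',s[0],'W',np.hypot(s[1],s[2]),'th0',np.degrees(np.arctan2(s[1],-s[2])),'sd',e,'rms',res.std())
    s,res,e,tau=run(m,dirs,off,.33)
    print(np.column_stack([A[m,1],off[m],dirs[m],tau,res]))
E
python3 fit.py
```

```text
0.29 d 0.22289955925649813 W 0.23635440986158776 th0 65.08714017099446 sd [0.043 0.185 0.348] rms 0.1406530456868967
0.31 d 0.2644454255977765 W 0.32566536077124314 th0 65.82662154653592 sd [0.046 0.197 0.37 ] rms 0.14959975703981054
0.33 d 0.3059912919390549 W 0.415007207448636 th0 66.24776219776417 sd [0.049 0.208 0.393] rms 0.15857992567551707
0.35 d 0.347537158280333 W 0.5043635317359614 th0 66.51968947521299 sd [0.052 0.22  0.415] rms 0.16758817328095316
[[17.979  0.     1.    -0.006 -0.009]
 [21.024  0.     1.    -0.139 -0.128]
 [24.036  0.     1.    -0.151 -0.124]
 [27.039  0.     1.     0.322  0.366]
 [30.048  0.     1.     0.017  0.078]
 [33.103  0.     1.    -0.16  -0.081]
 [36.111  0.     1.    -0.363 -0.266]
 [39.151  0.     1.     0.047  0.164]
 [33.941  0.    -1.     0.561  0.033]
 [30.914  0.    -1.     0.479 -0.067]
 [27.914  0.    -1.     0.404 -0.16 ]
 [24.909  0.    -1.     0.702  0.122]
 [21.88   0.    -1.     0.749  0.153]
 [18.868  0.    -1.     0.529 -0.083]]
```

>>> {"method": "servo_tool", "body": {"steps": [{"linear": [0.001,-0.0104,0.0],"rotation": [-6,0,0],"fingers": 0.6},{"linear": [0.001,-0.0208,0.0015],"rotation": [-12,0,0],"fingers": 0.6},{"linear": [0.001,-0.0309,0.0041],"rotation": [-18,0,0],"fingers": 0.6},{"linear": [0.001,-0.0407,0.0077],"rotation": [-24,0,0],"fingers": 0.6},{"linear": [0.001,-0.05,0.0125],"rotation": [-30,0,0],"fingers": 0.6},{"linear": [0.001,-0.0588,0.0183],"rotation": [-36,0,0],"fingers": 0.6},{"linear": [0.001,-0.0669,0.025],"rotation": [-42,0,0],"fingers": 0.6},{"linear": [0.001,-0.0743,0.0324],"rotation": [-48,0,0],"fingers": 0.6},{"linear": [0.001,-0.0743,0.0324],"rotation": [-48,0,0],"fingers": 0.6},{"linear": [0.001,-0.0743,0.0324],"rotation": [-48,0,0],"fingers": 0.6}]}}

```text
t: 20.92
position: [0.5728, 0.2698, 0.2344]
tool_rot: [2.617, 0.073, 0.014]
contact_force: [-0.1, -1.0, 0.0]
finger_gap: 0.0341
```

```bash
python3 rd.py 5 air-30 -30; python3 -c "
from h import *
print(env.get_obs()['q'])
o,p=shot('wrist','w14');W=cloud(o,p)"
```

```text
t   al  r tilt dx  tF tM Fx Fy Fz gap
[[ 20.917 -32.337   0.099 -29.994  -0.001   0.086   0.511  -0.194  -1.016   0.016   0.034]
 [ 20.967 -30.899   0.099 -29.954   0.      0.072   0.529   0.155  -0.746   0.157   0.035]
 [ 21.017 -29.881   0.099 -29.936   0.001   0.029   0.489  -0.042   0.029   0.63    0.034]
 [ 21.067 -29.297   0.1   -29.921   0.001   0.041   0.474   0.13   -0.721  -0.434   0.034]
 [ 21.117 -28.972   0.1   -29.915   0.001   0.176   0.488  -0.346  -1.072   1.705   0.034]
 [ 21.167 -28.904   0.1   -29.91    0.001  -0.001   0.53    0.163   0.22    0.381   0.034]]
mean [ 21.042 -30.048   0.099 -29.938   0.001   0.067   0.503  -0.022  -0.551   0.409   0.034]
-30.0 (array([-0.001, -0.002, -0.   ]), array([-0.09, -0.04, -0.1 ]))
[-0.50882901  0.66424523 -0.41306471  1.3248671   0.58799123  1.62420281
 -0.94320704]
```

View pics/w14.png

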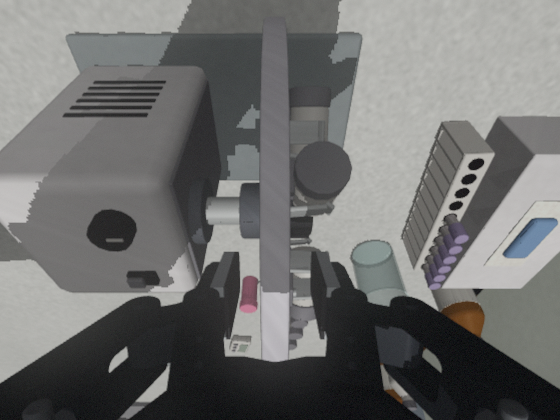

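>>> {"method": "servo_tool", "body": {"steps": [{"linear": [0,0,0],"rotation": [0,0,0],"fingers": 0.6},{"linear": [0,0,0],"rotation": [0,0,0],"fingers": 0.6},{"linear": [0,0,0],"rotation": [0,0,0],"fingers": 1},{"linear": [0,0,0],"rotation": [0,0,0],"fingers": 1},{"linear": [0,0,0],"rotation": [0,0,0],"fingers": 1},{"linear": [0,0,0],"rotation": [0,0,0],"fingers": 1}]}}

```text
t: 21.72
position: [0.5752, 0.2666, 0.2371]
tool_rot: [2.618, 0.064, 0.019]
contact_force: [5.1, 0.1, 1.9]
finger_gap: 0.0114
```

```bash
python3 rd.py 1 grip-30 
```

```text
t   al  r tilt dx  tF tM Fx Fy Fz gap
[[ 21.717 -29.879   0.1   -29.956   0.001   0.104   0.353   5.069  -0.132   1.864   0.011]
 [ 21.767 -29.882   0.1   -29.96    0.001   0.136   0.312   6.044  -0.161   2.453   0.011]]
mean [ 21.742 -29.881   0.1   -29.958   0.001   0.12    0.332   5.557  -0.146   2.158   0.011]
```

>>> {"method": "servo_tool", "body": {"steps": [{"linear": [0,0.00175,2e-05],"rotation": [1,0,0],"fingers": 1},{"linear": [0,0.00349,6e-05],"rotation": [2,0,0],"fingers": 1},{"linear": [0,0.00523,0.00014],"rotation": [3,0,0],"fingers": 1}]}}

```text
t: 22.02
position: [0.5754, 0.2623, 0.2394]
tool_rot: [2.671, 0.066, 0.018]
contact_force: [6.1, 1.2, 0.9]
finger_gap: 0.0114
```

```bash
python3 rd.py 0 ux:48.75|tail -1
```

```text
[ 22.017 -27.107   0.1   -26.897   0.001  -0.041   0.278   6.122   0.921   0.903   0.011]
```

>>> {"method": "servo_tool", "body": {"steps": [{"linear": [0,0.00175,2e-05],"rotation": [1,0,0],"fingers": 1},{"linear": [0,0.00349,6e-05],"rotation": [2,0,0],"fingers": 1},{"linear": [0,0.00523,0.00014],"rotation": [3,0,0],"fingers": 1}]}}

```text
t: 22.27
position: [0.5756, 0.2576, 0.2417]
tool_rot: [2.724, 0.068, 0.016]
contact_force: [6.5, 0.7, 0.1]
finger_gap: 0.0116
```

```bash
python3 rd.py 0 up:48.75|tail -1
```

```text
[ 22.267 -24.076   0.1   -23.882   0.001  -0.033   0.398   6.488   0.431   0.148   0.012]
```

>>> {"method": "servo_tool", "body": {"steps": [{"linear": [0,0.00175,2e-05],"rotation": [1,0,0],"fingers": 1},{"linear": [0,0.00349,6e-05],"rotation": [2,0,0],"fingers": 1},{"linear": [0,0.00523,0.00014],"rotation": [3,0,0],"fingers": 1}]}}

```text
t: 22.52
position: [0.5758, 0.2527, 0.2437]
tool_rot: [2.776, 0.069, 0.014]
contact_force: [5.4, 1.5, 0.8]
finger_gap: 0.0114
```

```bash
python3 rd.py 0 up:48.75|tail -1
```

```text
[ 22.517 -21.066   0.1   -20.884   0.001  -0.081   0.271   5.437   1.195   0.838   0.011]
```

>>> {"method": "servo_tool", "body": {"steps": [{"linear": [0,0.00175,2e-05],"rotation": [1,0,0],"fingers": 1},{"linear": [0,0.00349,6e-05],"rotation": [2,0,0],"fingers": 1},{"linear": [0,0.00523,0.00014],"rotation": [3,0,0],"fingers": 1}]}}

```text
t: 22.77
position: [0.5761, 0.2478, 0.2455]
tool_rot: [2.829, 0.07, 0.013]
contact_force: [5.2, 1.1, -0.1]
finger_gap: 0.0115
```

```bash
python3 rd.py 0 up:48.75|tail -1
```

```text
[ 22.767 -18.065   0.1   -17.884   0.001  -0.083   0.257   5.197   0.846  -0.096   0.012]
```

>>> {"method": "servo_tool", "body": {"steps": [{"linear": [0,0.00175,2e-05],"rotation": [1,0,0],"fingers": 1},{"linear": [0,0.00349,6e-05],"rotation": [2,0,0],"fingers": 1},{"linear": [0,0.00523,0.00014],"rotation": [3,0,0],"fingers": 1}]}}

```text
t: 23.02
position: [0.5763, 0.2427, 0.247]
tool_rot: [2.881, 0.071, 0.011]
contact_force: [5.1, 1.2, 0.4]
finger_gap: 0.0113
```

```bash
python3 rd.py 0 up:48.75|tail -1
```

```text
[ 23.017 -15.03    0.1   -14.887   0.001  -0.077   0.17    5.151   0.922   0.446   0.011]
```

>>> {"method": "servo_tool", "body": {"steps": [{"linear": [0,0.00175,2e-05],"rotation": [1,0,0],"fingers": 1},{"linear": [0,0.00349,6e-05],"rotation": [2,0,0],"fingers": 1},{"linear": [0,0.00523,0.00014],"rotation": [3,0,0],"fingers": 1}]}}

```text
t: 23.27
position: [0.5766, 0.2377, 0.2482]
tool_rot: [2.933, 0.073, 0.009]
contact_force: [5.3, 0.2, 1.7]
finger_gap: 0.0111
```

```bash
python3 rd.py 0 up:48.75|tail -1
```

```text
[ 23.267 -12.036   0.1   -11.882   0.001   0.041   0.124   5.259  -0.052   1.729   0.011]
```

>>> {"method": "servo_tool", "body": {"steps": [{"linear": [0,0.00175,2e-05],"rotation": [1,0,0],"fingers": 1},{"linear": [0,0.00349,6e-05],"rotation": [2,0,0],"fingers": 1},{"linear": [0,0.00523,0.00014],"rotation": [3,0,0],"fingers": 1}]}}

```text
t: 23.52
position: [0.5768, 0.2325, 0.2492]
tool_rot: [2.986, 0.074, 0.008]
contact_force: [4.8, 0.6, 1.0]
finger_gap: 0.0113
```

```bash
python3 rd.py 0 up:48.75|tail -1
```

```text
[23.517 -9.028  0.1   -8.879  0.001 -0.021  0.013  4.844  0.369  0.981  0.011]
```

>>> {"method": "servo_tool", "body": {"steps": [{"linear": [0,0.00175,2e-05],"rotation": [1,0,0],"fingers": 1},{"linear": [0,0.00349,6e-05],"rotation": [2,0,0],"fingers": 1},{"linear": [0,0.00523,0.00014],"rotation": [3,0,0],"fingers": 1}]}}

```text
t: 23.77
position: [0.5771, 0.2274, 0.2499]
tool_rot: [3.038, 0.075, 0.006]
contact_force: [5.2, 0.6, 1.4]
finger_gap: 0.0113
```

```bash
python3 rd.py 0 up:48.75|tail -1
```

```text
[23.767 -6.04   0.1   -5.875  0.001 -0.019 -0.079  5.24   0.346  1.434  0.011]
```

>>> {"method": "servo_tool", "body": {"steps": [{"linear": [0,0.00175,2e-05],"rotation": [1,0,0],"fingers": 1},{"linear": [0,0.00349,6e-05],"rotation": [2,0,0],"fingers": 1},{"linear": [0,0.00523,0.00014],"rotation": [3,0,0],"fingers": 1}]}}

```text
t: 24.02
position: [0.5773, 0.2221, 0.2503]
tool_rot: [3.091, 0.076, 0.004]
contact_force: [4.7, 0.0, 0.6]
finger_gap: 0.0117
```

```bash
python3 rd.py 0 up:48.75|tail -1
```

```text
[24.017 -3.032  0.1   -2.873  0.001  0.022 -0.105  4.657 -0.192  0.622  0.012]
```

>>> {"method": "servo_tool", "body": {"steps": [{"linear": [0,0.00175,2e-05],"rotation": [1,0,0],"fingers": 1},{"linear": [0,0.00349,6e-05],"rotation": [2,0,0],"fingers": 1},{"linear": [0,0.00523,0.00014],"rotation": [3,0,0],"fingers": 1}]}}

```text
t: 24.27
position: [0.5776, 0.2169, 0.2505]
tool_rot: [-3.138, -0.078, -0.002]
contact_force: [5.4, 0.0, 1.7]
finger_gap: 0.0113
```

```bash
python3 rd.py 0 up:48.75|tail -1; sed -i 's/+k\*np.sin(np.radians(A\[m,3\]))/+k*np.sin(np.radians(A[m,3]))+.0135/; s/^k=.*/k=1.035/' fit.py; python3 fit.py
```

```text
[24.267  0.001  0.1    0.128  0.001  0.022 -0.22   5.358 -0.221  1.678  0.011]
0.29 d 0.24400483334208842 W 0.1568491089535922 th0 75.27863352271642 sd [0.037 0.117 0.201] rms 0.13696814896339185
0.31 d 0.28993230643930873 W 0.21951600124331708 th0 78.2890543203957 sd [0.04  0.127 0.217] rms 0.14806011826474877
0.33 d 0.33585977953652896 W 0.2825194576968204 th0 79.95984717835046 sd [0.043 0.137 0.234] rms 0.15944389167710282
0.35 d 0.381787252633749 W 0.3456754988509948 th0 81.02076918956213 sd [0.046 0.147 0.251] rms 0.17106122222222897
[[ 17.979   0.      1.     -0.008   0.079]
 [ 21.024   0.      1.     -0.144  -0.05 ]
 [ 24.036   0.      1.     -0.158  -0.056]
 [ 27.039   0.      1.      0.313   0.424]
 [ 30.048   0.      1.      0.005   0.125]
 [ 33.103   0.      1.     -0.174  -0.044]
 [ 36.111   0.      1.     -0.379  -0.239]
 [ 39.151   0.      1.      0.029   0.18 ]
 [ 33.941   0.     -1.      0.547   0.008]
 [ 30.914   0.     -1.      0.468  -0.081]
 [ 27.914   0.     -1.      0.395  -0.164]
 [ 24.909   0.     -1.      0.695   0.128]
 [ 21.88    0.     -1.      0.745   0.169]
 [ 18.868   0.     -1.      0.527  -0.056]
 [-24.076  48.75    1.     -0.117  -0.014]
 [-21.066  48.75    1.     -0.353  -0.241]
 [-18.065  48.75    1.     -0.323  -0.201]
 [-15.03   48.75    1.     -0.338  -0.206]
 [-12.036  48.75    1.      0.06    0.202]
 [ -9.028  48.75    1.     -0.203  -0.049]
 [ -6.04   48.75    1.     -0.235  -0.07 ]
 [ -3.032  48.75    1.     -0.069   0.108]
 [  0.001  48.75    1.     -0.131   0.058]]
```

>>> {"method": "servo_tool", "body": {"steps": [{"linear": [0,0.00175,2e-05],"rotation": [1,0,0],"fingers": 1},{"linear": [0,0.00349,6e-05],"rotation": [2,0,0],"fingers": 1},{"linear": [0,0.00523,0.00014],"rotation": [3,0,0],"fingers": 1}]}}

```text
t: 24.52
position: [0.5778, 0.2117, 0.2503]
tool_rot: [-3.086, -0.076, 0.0]
contact_force: [5.0, 0.2, 1.7]
finger_gap: 0.0115
```

```bash
python3 rd.py 0 up:48.75|tail -1
```

```text
[24.517  2.987  0.1    3.132  0.001 -0.002 -0.216  4.973 -0.074  1.725  0.011]
```

>>> {"method": "servo_tool", "body": {"steps": [{"linear": [0,0.00175,2e-05],"rotation": [1,0,0],"fingers": 1},{"linear": [0,0.00349,6e-05],"rotation": [2,0,0],"fingers": 1},{"linear": [0,0.00523,0.00014],"rotation": [3,0,0],"fingers": 1}]}}

```text
t: 24.77
position: [0.5781, 0.2064, 0.2499]
tool_rot: [-3.034, -0.075, 0.002]
contact_force: [4.6, 0.4, 1.9]
finger_gap: 0.0112
```

```bash
python3 rd.py 0 up:48.75|tail -1
```

```text
[24.767  6.004  0.1    6.136  0.001 -0.037 -0.247  4.629  0.167  1.942  0.011]
```

>>> {"method": "servo_tool", "body": {"steps": [{"linear": [0,0.00175,2e-05],"rotation": [1,0,0],"fingers": 1},{"linear": [0,0.00349,6e-05],"rotation": [2,0,0],"fingers": 1},{"linear": [0,0.00523,0.00014],"rotation": [3,0,0],"fingers": 1}]}}

```text
t: 25.02
position: [0.5783, 0.2012, 0.2493]
tool_rot: [-2.981, -0.074, 0.004]
contact_force: [4.8, 0.5, 1.6]
finger_gap: 0.0115
```

```bash
python3 rd.py 0 up:48.75|tail -1
```

```text
[25.017  9.019  0.1    9.135  0.001 -0.047 -0.315  4.842  0.226  1.608  0.011]
```

>>> {"method": "servo_tool", "body": {"steps": [{"linear": [0,0.00175,2e-05],"rotation": [1,0,0],"fingers": 1},{"linear": [0,0.00349,6e-05],"rotation": [2,0,0],"fingers": 1},{"linear": [0,0.00523,0.00014],"rotation": [3,0,0],"fingers": 1}]}}

```text
t: 25.27
position: [0.5786, 0.196, 0.2483]
tool_rot: [-2.929, -0.072, 0.006]
contact_force: [5.0, -0.5, 3.3]
finger_gap: 0.0111
```

```bash
python3 rd.py 0 up:48.75|tail -1
```

```text
[25.267 12.027  0.1   12.138  0.001  0.001 -0.393  4.965 -0.723  3.332  0.011]
```

>>> {"method": "servo_tool", "body": {"steps": [{"linear": [0,0.00175,2e-05],"rotation": [1,0,0],"fingers": 1},{"linear": [0,0.00349,6e-05],"rotation": [2,0,0],"fingers": 1},{"linear": [0,0.00523,0.00014],"rotation": [3,0,0],"fingers": 1}]}}

```text
t: 25.52
position: [0.5788, 0.191, 0.2471]
tool_rot: [-2.876, -0.071, 0.008]
contact_force: [5.3, -0.4, 2.9]
finger_gap: 0.0115
```

```bash
python3 rd.py 0 up:48.75|tail -1
```

```text
[25.517 15.027  0.1   15.142  0.001 -0.013 -0.41   5.317 -0.648  2.901  0.012]
```

>>> {"method": "servo_tool", "body": {"steps": [{"linear": [0,0.00175,2e-05],"rotation": [1,0,0],"fingers": 1},{"linear": [0,0.00349,6e-05],"rotation": [2,0,0],"fingers": 1},{"linear": [0,0.00523,0.00014],"rotation": [3,0,0],"fingers": 1}]}}

```text
t: 25.77
position: [0.5791, 0.1859, 0.2456]
tool_rot: [-2.824, -0.07, 0.009]
contact_force: [4.4, -0.8, 3.7]
finger_gap: 0.0111
```

```bash
python3 rd.py 0 up:48.75|tail -1
```

```text
[25.767 18.034  0.1   18.144  0.001 -0.017 -0.514  4.389 -1.025  3.683  0.011]
```

>>> {"method": "servo_tool", "body": {"steps": [{"linear": [0,0.00175,2e-05],"rotation": [1,0,0],"fingers": 1},{"linear": [0,0.00349,6e-05],"rotation": [2,0,0],"fingers": 1},{"linear": [0,0.00523,0.00014],"rotation": [3,0,0],"fingers": 1}]}}

```text
t: 26.02
position: [0.5793, 0.181, 0.2439]
tool_rot: [-2.772, -0.068, 0.011]
contact_force: [5.0, -0.8, 3.8]
finger_gap: 0.0111
```

```bash
python3 rd.py 0 up:48.75|tail -1
```

```text
[26.017 21.045  0.1   21.146  0.001 -0.043 -0.574  4.988 -1.006  3.798  0.011]
```

>>> {"method": "servo_tool", "body": {"steps": [{"linear": [0,0.00175,2e-05],"rotation": [1,0,0],"fingers": 1},{"linear": [0,0.00349,6e-05],"rotation": [2,0,0],"fingers": 1},{"linear": [0,0.00523,0.00014],"rotation": [3,0,0],"fingers": 1}]}}

```text
t: 26.27
position: [0.5795, 0.1761, 0.2419]
tool_rot: [-2.719, -0.067, 0.013]
contact_force: [4.2, -1.5, 5.3]
finger_gap: 0.0112
```

```bash
python3 rd.py 0 up:48.75|tail -1
```

```text
[26.267 24.046  0.1   24.148  0.001 -0.057 -0.548  4.113 -1.733  5.281  0.011]
```

>>> {"method": "servo_tool", "body": {"steps": [{"linear": [0,0.00175,2e-05],"rotation": [1,0,0],"fingers": 1},{"linear": [0,0.00349,6e-05],"rotation": [2,0,0],"fingers": 1},{"linear": [0,0.00523,0.00014],"rotation": [3,0,0],"fingers": 1}]}}

```text
t: 26.52
position: [0.5798, 0.1714, 0.2396]
tool_rot: [-2.667, -0.065, 0.014]
contact_force: [4.6, -2.0, 4.3]
finger_gap: 0.0115
```

```bash
python3 rd.py 0 up:48.75|tail -1
```

```text
[26.517 27.062  0.1   27.146  0.001  0.005 -0.593  4.463 -2.26   4.306  0.011]
```

>>> {"method": "servo_tool", "body": {"steps": [{"linear": [0,0.00175,2e-05],"rotation": [1,0,0],"fingers": 1},{"linear": [0,0.00349,6e-05],"rotation": [2,0,0],"fingers": 1},{"linear": [0,0.00523,0.00014],"rotation": [3,0,0],"fingers": 1}]}}

```text
t: 26.77
position: [0.58, 0.1667, 0.2371]
tool_rot: [-2.615, -0.064, 0.016]
contact_force: [3.7, -3.1, 4.2]
finger_gap: 0.0111
```

```bash
python3 rd.py 0 up:48.75|tail -1;  python3 fit.py
```

```text
[26.767 30.072  0.1   30.149  0.001  0.071 -0.631  3.577 -3.239  4.175  0.011]
0.29 d 0.2497527225600559 W 0.10888003563613803 th0 111.85461305356485 sd [0.035 0.057 0.078] rms 0.13275695622896505
0.31 d 0.29715243354836457 W 0.16097313413163764 th0 115.05527932534928 sd [0.037 0.061 0.084] rms 0.14362308933348775
0.33 d 0.3445521445366734 W 0.21332270955194194 th0 116.68827282679196 sd [0.04  0.066 0.09 ] rms 0.1547915227515464
0.35 d 0.39195185552498196 W 0.26577725195243196 th0 117.67724214036957 sd [0.043 0.071 0.097] rms 0.16620132552215652
[[ 17.979   0.      1.     -0.008   0.126]
 [ 21.024   0.      1.     -0.144  -0.012]
 [ 24.036   0.      1.     -0.158  -0.027]
 [ 27.039   0.      1.      0.313   0.444]
 [ 30.048   0.      1.      0.005   0.137]
 [ 33.103   0.      1.     -0.174  -0.041]
 [ 36.111   0.      1.     -0.379  -0.245]
 [ 39.151   0.      1.      0.029   0.166]
 [ 33.941   0.     -1.      0.547  -0.009]
 [ 30.914   0.     -1.      0.468  -0.089]
 [ 27.914   0.     -1.      0.395  -0.163]
 [ 24.909   0.     -1.      0.695   0.138]
 [ 21.88    0.     -1.      0.74
[... 171 characters left out ...]
23  -0.191]
 [-15.03   48.75    1.     -0.338  -0.205]
 [-12.036  48.75    1.      0.06    0.194]
 [ -9.028  48.75    1.     -0.203  -0.066]
 [ -6.04   48.75    1.     -0.235  -0.096]
 [ -3.032  48.75    1.     -0.069   0.074]
 [  0.001  48.75    1.     -0.131   0.015]
 [  2.987  48.75    1.     -0.151   0.   ]
 [  6.004  48.75    1.     -0.245  -0.089]
 [  9.019  48.75    1.     -0.294  -0.133]
 [ 12.027  48.75    1.     -0.158   0.01 ]
 [ 15.027  48.75    1.     -0.168   0.007]
 [ 18.034  48.75    1.     -0.233  -0.052]
 [ 21.045  48.75    1.     -0.327  -0.138]
 [ 24.046  48.75    1.     -0.299  -0.102]
 [ 27.062  48.75    1.     -0.089   0.116]
 [ 30.072  48.75    1.      0.137   0.351]]
```

>>> {"method": "servo_tool", "body": {"steps": [{"linear": [0,0,0],"rotation": [0,0,0],"fingers": 0.6},{"linear": [0,0,0],"rotation": [0,0,0],"fingers": 0.6},{"linear": [0,0,0],"rotation": [0,0,0],"fingers": 0.6}]}}

```text
t: 27.02
position: [0.5781, 0.1676, 0.2362]
tool_rot: [-2.616, -0.066, 0.021]
contact_force: [-0.1, 1.4, -0.3]
finger_gap: 0.0342
```

```bash
python3 rd.py 4 air30 30 0 -36 
```

```text
t   al  r tilt dx  tF tM Fx Fy Fz gap
[[27.017 29.904  0.099 30.049 -0.001 -0.1   -0.486 -0.04   1.356 -0.329  0.034]
 [27.067 29.758  0.099 30.044 -0.    -0.005 -0.497  0.067 -0.039  0.179  0.034]
 [27.117 29.739  0.099 30.038 -0.     0.009 -0.528 -0.359 -0.29   0.317  0.034]
 [27.167 29.746  0.099 30.035 -0.    -0.062 -0.518  0.259  0.871 -0.265  0.034]
 [27.217 29.787  0.099 30.032  0.     0.038 -0.536  0.522  0.102 -0.942  0.034]]
mean [27.117 29.787  0.099 30.039 -0.    -0.024 -0.513  0.09   0.4   -0.208  0.034]
30.0 (array([-0.   ,  0.   , -0.001]), array([-0.03,  0.12,  0.13]))
0.0 (array([ 0.   , -0.05 ,  0.013]), array([-30.03,   0.09,   0.16]))
-36.0 (array([ 0.   , -0.091,  0.059]), array([-66.03,   0.03,   0.19]))
```

>>> {"method": "servo_tool", "body": {"steps": [{"linear": [0,-0.0104,-0.0005],"rotation": [-6,0,0],"fingers": 0.6},{"linear": [0,-0.0208,0.0012],"rotation": [-12,0,0],"fingers": 0.6},{"linear": [0,-0.0309,0.0039],"rotation": [-18,0,0],"fingers": 0.6},{"linear": [0,-0.0407,0.0076],"rotation": [-24,0,0],"fingers": 0.6},{"linear": [0,-0.05,0.0124],"rotation": [-30,0,0],"fingers": 0.6},{"linear": [0,-0.0588,0.0181],"rotation": [-36,0,0],"fingers": 0.6},{"linear": [0,-0.0669,0.0247],"rotation": [-42,0,0],"fingers": 0.6},{"linear": [0,-0.0743,0.0321],"rotation": [-48,0,0],"fingers": 0.6},{"linear": [0,-0.0809,0.0402],"rotation": [-54,0,0],"fingers": 0.6},{"linear": [0,-0.0866,0.049],"rotation": [-60,0,0],"fingers": 0.6}]}}

```text
t: 28.05
position: [0.5742, 0.2683, 0.2387]
tool_rot: [2.614, 0.066, 0.021]
contact_force: [1.6, -0.1, -0.4]
finger_gap: 0.0343
```

>>> {"method": "servo_tool", "body": {"steps": [{"linear": [0,-0.0052,0.0001],"rotation": [-3,0,0],"fingers": 0.6},{"linear": [0,-0.0104,0.0005],"rotation": [-6,0,0],"fingers": 0.6},{"linear": [0,-0.0104,0.0005],"rotation": [-6,0,0],"fingers": 0.6},{"linear": [0,-0.0104,0.0005],"rotation": [-6,0,0],"fingers": 0.6},{"linear": [0,-0.0104,0.0005],"rotation": [-6,0,0],"fingers": 0.6},{"linear": [0,-0.0104,0.0005],"rotation": [-6,0,0],"fingers": 0.6}]}}

```text
t: 28.55
position: [0.5748, 0.2738, 0.2331]
tool_rot: [2.515, 0.059, 0.021]
contact_force: [0.4, -0.6, -0.3]
finger_gap: 0.034
```

```bash
python3 rd.py 0 air-36 -36; python3 -c "
from h import *
print(env.get_obs()['q'])"
```

```text
t   al  r tilt dx  tF tM Fx Fy Fz gap
[ 28.55  -34.634   0.1   -35.875   0.001   0.035   0.652   0.329  -0.632  -0.296   0.034]
-36.0 (array([-0.001, -0.002,  0.   ]), array([-0.12, -0.06, -0.06]))
[-0.57977159  0.71868075 -0.37812708  1.27990456  0.63076342  1.70446603
 -0.97006055]
```

>>> {"method": "servo_tool", "body": {"steps": [{"linear": [-0.0005,0,0],"rotation": [0,0,0],"fingers": 0.6},{"linear": [-0.0005,0,0],"rotation": [0,0,0],"fingers": 0.6},{"linear": [-0.0005,0,0],"rotation": [0,0,0],"fingers": 1},{"linear": [-0.0005,0,0],"rotation": [0,0,0],"fingers": 1},{"linear": [-0.0005,0,0],"rotation": [0,0,0],"fingers": 1},{"linear": [-0.0005,0,0],"rotation": [0,0,0],"fingers": 1}]}}

```text
t: 29.05
position: [0.5748, 0.2747, 0.2326]
tool_rot: [2.514, 0.061, 0.023]
contact_force: [5.8, 0.3, 1.1]
finger_gap: 0.0115
```

```bash
python3 rd.py 0 grip2
```

```text
t   al  r tilt dx  tF tM Fx Fy Fz gap
[ 29.05  -35.194   0.1   -35.935   0.001   0.065   0.46    5.834   0.001   1.118   0.012]
```

>>> {"method": "servo_tool", "body": {"steps": [{"linear": [0,0.00175,2e-05],"rotation": [1,0,0],"fingers": 1},{"linear": [0,0.00349,6e-05],"rotation": [2,0,0],"fingers": 1},{"linear": [0,0.00523,0.00014],"rotation": [3,0,0],"fingers": 1}]}}

```text
t: 29.3
position: [0.575, 0.2707, 0.2352]
tool_rot: [2.567, 0.063, 0.022]
contact_force: [6.2, 1.6, -0.9]
finger_gap: 0.0113
```

```bash
python3 rd.py 0 ux:114.5|tail -1
```

```text
[ 29.3   -32.466   0.1   -32.88    0.001  -0.157   0.533   6.282   1.308  -0.862   0.011]
```

>>> {"method": "servo_tool", "body": {"steps": [{"linear": [0,0.00175,2e-05],"rotation": [1,0,0],"fingers": 1},{"linear": [0,0.00349,6e-05],"rotation": [2,0,0],"fingers": 1},{"linear": [0,0.00523,0.00014],"rotation": [3,0,0],"fingers": 1}]}}

```text
t: 29.55
position: [0.5752, 0.2661, 0.2379]
tool_rot: [2.62, 0.064, 0.02]
contact_force: [6.2, 0.2, 0.0]
finger_gap: 0.0112
```

```bash
python3 rd.py 0 up:114.5|tail -1
```

```text
[ 29.55  -29.43    0.1   -29.873   0.001   0.009   0.582   6.174  -0.072   0.046   0.011]
```

>>> {"method": "servo_tool", "body": {"steps": [{"linear": [0,0.00175,2e-05],"rotation": [1,0,0],"fingers": 1},{"linear": [0,0.00349,6e-05],"rotation": [2,0,0],"fingers": 1},{"linear": [0,0.00523,0.00014],"rotation": [3,0,0],"fingers": 1}]}}

```text
t: 29.8
position: [0.5754, 0.2615, 0.2404]
tool_rot: [2.672, 0.065, 0.019]
contact_force: [6.2, 0.4, -0.8]
finger_gap: 0.0114
```

```bash
python3 rd.py 0 up:114.5|tail -1
```

```text
[ 29.8   -26.424   0.1   -26.876   0.001  -0.047   0.523   6.206   0.132  -0.795   0.011]
```

>>> {"method": "servo_tool", "body": {"steps": [{"linear": [0,0.00175,2e-05],"rotation": [1,0,0],"fingers": 1},{"linear": [0,0.00349,6e-05],"rotation": [2,0,0],"fingers": 1},{"linear": [0,0.00523,0.00014],"rotation": [3,0,0],"fingers": 1}]}}

```text
t: 30.05
position: [0.5757, 0.2567, 0.2427]
tool_rot: [2.724, 0.067, 0.017]
contact_force: [6.0, 1.4, -0.9]
finger_gap: 0.0113
```

```bash
python3 rd.py 0 up:114.5|tail -1
```

```text
[ 30.05  -23.426   0.1   -23.881   0.001  -0.144   0.472   6.072   1.157  -0.946   0.011]
```

>>> {"method": "servo_tool", "body": {"steps": [{"linear": [0,0.00175,2e-05],"rotation": [1,0,0],"fingers": 1},{"linear": [0,0.00349,6e-05],"rotation": [2,0,0],"fingers": 1},{"linear": [0,0.00523,0.00014],"rotation": [3,0,0],"fingers": 1}]}}

```text
t: 30.3
position: [0.5759, 0.2518, 0.2446]
tool_rot: [2.776, 0.068, 0.015]
contact_force: [6.0, 1.5, -1.0]
finger_gap: 0.0116
```

```bash
python3 rd.py 0 up:114.5|tail -1
```

```text
[ 30.3   -20.412   0.1   -20.886   0.001  -0.148   0.344   6.106   1.196  -1.005   0.012]
```

>>> {"method": "servo_tool", "body": {"steps": [{"linear": [0,0.00175,2e-05],"rotation": [1,0,0],"fingers": 1},{"linear": [0,0.00349,6e-05],"rotation": [2,0,0],"fingers": 1},{"linear": [0,0.00523,0.00014],"rotation": [3,0,0],"fingers": 1}]}}

```text
t: 30.55
position: [0.5761, 0.2469, 0.2463]
tool_rot: [2.829, 0.069, 0.014]
contact_force: [5.0, 1.5, -1.3]
finger_gap: 0.0114
```

```bash
python3 rd.py 0 up:114.5|tail -1
```

```text
[ 30.55  -17.431   0.1   -17.889   0.001  -0.156   0.322   5.11    1.227  -1.274   0.011]
```

>>> {"method": "servo_tool", "body": {"steps": [{"linear": [0,0.00175,2e-05],"rotation": [1,0,0],"fingers": 1},{"linear": [0,0.00349,6e-05],"rotation": [2,0,0],"fingers": 1},{"linear": [0,0.00523,0.00014],"rotation": [3,0,0],"fingers": 1}]}}

```text
t: 30.8
position: [0.5764, 0.2419, 0.2478]
tool_rot: [2.881, 0.07, 0.012]
contact_force: [5.2, 0.5, -2.6]
finger_gap: 0.0116
```

```bash
python3 rd.py 0 up:114.5|tail -1
```

```text
[ 30.8   -14.423   0.1   -14.893   0.001  -0.091   0.247   5.225   0.254  -2.63    0.012]
```

>>> {"method": "servo_tool", "body": {"steps": [{"linear": [0,0.00175,2e-05],"rotation": [1,0,0],"fingers": 1},{"linear": [0,0.00349,6e-05],"rotation": [2,0,0],"fingers": 1},{"linear": [0,0.00523,0.00014],"rotation": [3,0,0],"fingers": 1}]}}

```text
t: 31.05
position: [0.5766, 0.2367, 0.249]
tool_rot: [2.933, 0.072, 0.01]
contact_force: [5.4, 0.9, -2.2]
finger_gap: 0.0112
```

```bash
python3 rd.py 0 up:114.5|tail -1
```

```text
[ 31.05  -11.431   0.1   -11.896   0.001  -0.108   0.207   5.389   0.646  -2.208   0.011]
```

>>> {"method": "servo_tool", "body": {"steps": [{"linear": [0,0.00175,2e-05],"rotation": [1,0,0],"fingers": 1},{"linear": [0,0.00349,6e-05],"rotation": [2,0,0],"fingers": 1},{"linear": [0,0.00523,0.00014],"rotation": [3,0,0],"fingers": 1}]}}

```text
t: 31.3
position: [0.5769, 0.2316, 0.2499]
tool_rot: [2.985, 0.073, 0.009]
contact_force: [6.3, 0.5, -2.3]
finger_gap: 0.0114
```

```bash
python3 rd.py 0 up:114.5|tail -1
```

```text
[31.3   -8.431  0.1   -8.9    0.001 -0.055  0.142  6.365  0.207 -2.318  0.011]
```

>>> {"method": "servo_tool", "body": {"steps": [{"linear": [0,0.00175,2e-05],"rotation": [1,0,0],"fingers": 1},{"linear": [0,0.00349,6e-05],"rotation": [2,0,0],"fingers": 1},{"linear": [0,0.00523,0.00014],"rotation": [3,0,0],"fingers": 1}]}}

```text
t: 31.55
position: [0.5771, 0.2263, 0.2505]
tool_rot: [3.038, 0.074, 0.007]
contact_force: [5.4, 0.8, -2.2]
finger_gap: 0.0109
```

```bash
python3 rd.py 0 up:114.5|tail -1;  python3 fit.py|(head -4;tail -10)
```

```text
[31.55  -5.426  0.1   -5.905  0.001 -0.076  0.056  5.461  0.545 -2.239  0.011]
0.29 d 0.24834253178636392 W 0.11774761095094217 th0 101.77950859699938 sd [0.036 0.041 0.054] rms 0.13940952055267694
0.31 d 0.29606445635293044 W 0.1661027036002923 th0 110.07835841640157 sd [0.038 0.045 0.058] rms 0.14965454395954336
0.33 d 0.343786380919497 W 0.21635929927464953 th0 114.58364562882154 sd [0.041 0.048 0.062] rms 0.16023921699729385
0.35 d 0.39150830548606347 W 0.2674475922541214 th0 117.37995540035476 sd [0.044 0.051 0.066] rms 0.17110051674155763
```

>>> {"method": "servo_tool", "body": {"steps": [{"linear": [0,0.00175,2e-05],"rotation": [1,0,0],"fingers": 1},{"linear": [0,0.00349,6e-05],"rotation": [2,0,0],"fingers": 1},{"linear": [0,0.00523,0.00014],"rotation": [3,0,0],"fingers": 1}]}}

```text
t: 31.8
position: [0.5774, 0.2212, 0.2509]
tool_rot: [3.09, 0.076, 0.005]
contact_force: [5.2, 1.1, -3.2]
finger_gap: 0.0114
```

```bash
python3 rd.py 0 up:114.5|tail -1
```

```text
[31.8   -2.453  0.1   -2.905  0.001 -0.1   -0.012  5.206  0.857 -3.167  0.011]
```

>>> {"method": "servo_tool", "body": {"steps": [{"linear": [0,0.00175,2e-05],"rotation": [1,0,0],"fingers": 1},{"linear": [0,0.00349,6e-05],"rotation": [2,0,0],"fingers": 1},{"linear": [0,0.00523,0.00014],"rotation": [3,0,0],"fingers": 1}]}}

```text
t: 32.05
position: [0.5776, 0.2159, 0.251]
tool_rot: [-3.139, -0.077, -0.003]
contact_force: [5.1, 0.4, -3.3]
finger_gap: 0.0114
```

```bash
python3 rd.py 0 up:114.5|tail -1
```

```text
[32.05   0.55   0.101  0.092  0.001 -0.017 -0.113  5.088  0.202 -3.312  0.011]
```

>>> {"method": "servo_tool", "body": {"steps": [{"linear": [0,0.00175,2e-05],"rotation": [1,0,0],"fingers": 1},{"linear": [0,0.00349,6e-05],"rotation": [2,0,0],"fingers": 1},{"linear": [0,0.00523,0.00014],"rotation": [3,0,0],"fingers": 1}]}}

```text
t: 32.3
position: [0.5779, 0.2107, 0.2508]
tool_rot: [-3.087, -0.075, -0.001]
contact_force: [6.2, 1.1, -4.3]
finger_gap: 0.0115
```

```bash
python3 rd.py 0 up:114.5|tail -1
```

```text
[32.3    3.535  0.101  3.09   0.001 -0.053 -0.171  6.26   0.796 -4.345  0.011]
```

>>> {"method": "servo_tool", "body": {"steps": [{"linear": [0,0.00175,2e-05],"rotation": [1,0,0],"fingers": 1},{"linear": [0,0.00349,6e-05],"rotation": [2,0,0],"fingers": 1},{"linear": [0,0.00523,0.00014],"rotation": [3,0,0],"fingers": 1}]}}

```text
t: 32.55
position: [0.5781, 0.2055, 0.2504]
tool_rot: [-3.034, -0.074, 0.001]
contact_force: [6.5, 1.4, -4.5]
finger_gap: 0.0113
```

```bash
python3 rd.py 0 up:114.5|tail -1
```

```text
[32.55   6.518  0.101  6.089  0.001 -0.062 -0.198  6.589  1.135 -4.508  0.011]
```

>>> {"method": "servo_tool", "body": {"steps": [{"linear": [0,0.00175,2e-05],"rotation": [1,0,0],"fingers": 1},{"linear": [0,0.00349,6e-05],"rotation": [2,0,0],"fingers": 1},{"linear": [0,0.00523,0.00014],"rotation": [3,0,0],"fingers": 1}]}}

```text
t: 32.8
position: [0.5784, 0.2003, 0.2497]
tool_rot: [-2.982, -0.073, 0.003]
contact_force: [5.9, 1.7, -5.1]
finger_gap: 0.0116
```

```bash
python3 rd.py 0 up:114.5|tail -1
```

```text
[32.8    9.503  0.101  9.086  0.001 -0.056 -0.346  5.974  1.42  -5.087  0.012]
```

>>> {"method": "servo_tool", "body": {"steps": [{"linear": [0,0.00175,2e-05],"rotation": [1,0,0],"fingers": 1},{"linear": [0,0.00349,6e-05],"rotation": [2,0,0],"fingers": 1},{"linear": [0,0.00523,0.00014],"rotation": [3,0,0],"fingers": 1}]}}

```text
t: 33.05
position: [0.5786, 0.1951, 0.2487]
tool_rot: [-2.93, -0.072, 0.005]
contact_force: [6.5, 1.4, -5.9]
finger_gap: 0.0115
```

```bash
python3 rd.py 0 up:114.5|tail -1
```

```text
[33.05  12.492  0.101 12.082  0.001  0.026 -0.398  6.587  1.054 -5.945  0.012]
```

>>> {"method": "servo_tool", "body": {"steps": [{"linear": [0,0.00175,2e-05],"rotation": [1,0,0],"fingers": 1},{"linear": [0,0.00349,6e-05],"rotation": [2,0,0],"fingers": 1},{"linear": [0,0.00523,0.00014],"rotation": [3,0,0],"fingers": 1}]}}

```text
t: 33.3
position: [0.5789, 0.1901, 0.2475]
tool_rot: [-2.878, -0.07, 0.007]
contact_force: [4.7, 2.6, -5.9]
finger_gap: 0.011
```

```bash
python3 rd.py 0 up:114.5|tail -1
```

```text
[33.3   15.455  0.101 15.081  0.001 -0.069 -0.53   4.811  2.332 -5.873  0.011]
```

>>> {"method": "servo_tool", "body": {"steps": [{"linear": [0,0.00175,2e-05],"rotation": [1,0,0],"fingers": 1},{"linear": [0,0.00349,6e-05],"rotation": [2,0,0],"fingers": 1},{"linear": [0,0.00523,0.00014],"rotation": [3,0,0],"fingers": 1}]}}

```text
t: 33.55
position: [0.5791, 0.1851, 0.246]
tool_rot: [-2.825, -0.069, 0.008]
contact_force: [5.4, 2.5, -5.3]
finger_gap: 0.0111
```

```bash
python3 rd.py 0 up:114.5|tail -1
```

```text
[33.55  18.446  0.101 18.078  0.001 -0.047 -0.572  5.497  2.277 -5.345  0.011]
```

>>> {"method": "servo_tool", "body": {"steps": [{"linear": [0,0.00175,2e-05],"rotation": [1,0,0],"fingers": 1},{"linear": [0,0.00349,6e-05],"rotation": [2,0,0],"fingers": 1},{"linear": [0,0.00523,0.00014],"rotation": [3,0,0],"fingers": 1}]}}

```text
t: 33.8
position: [0.5793, 0.1801, 0.2442]
tool_rot: [-2.773, -0.068, 0.01]
contact_force: [6.2, 3.1, -4.9]
finger_gap: 0.0112
```

```bash
python3 rd.py 0 up:114.5|tail -1
```

```text
[33.8   21.418  0.101 21.072  0.001 -0.083 -0.759  6.337  2.818 -4.927  0.011]
```

>>> {"method": "servo_tool", "body": {"steps": [{"linear": [0,0.00175,2e-05],"rotation": [1,0,0],"fingers": 1},{"linear": [0,0.00349,6e-05],"rotation": [2,0,0],"fingers": 1},{"linear": [0,0.00523,0.00014],"rotation": [3,0,0],"fingers": 1}]}}

```text
t: 34.05
position: [0.5796, 0.1753, 0.2422]
tool_rot: [-2.721, -0.066, 0.012]
contact_force: [5.7, 3.8, -5.8]
finger_gap: 0.011
```

```bash
python3 rd.py 0 up:114.5|tail -1;  python3 fit.py>f.txt; head -4 f.txt; tail -21 f.txt
```

```text
[34.05  24.397  0.101 24.07   0.001 -0.088 -0.838  5.909  3.57  -5.757  0.011]
0.29 d 0.2550899831206307 W 0.14144651838156833 th0 95.25398778832329 sd [0.037 0.033 0.05 ] rms 0.1446359539992451
0.31 d 0.30189868789059054 W 0.17778294835688396 th0 108.82402773170551 sd [0.039 0.035 0.053] rms 0.15218517215818952
0.33 d 0.3487073926605504 W 0.22057904667114145 th0 117.47756469288936 sd [0.041 0.037 0.056] rms 0.16090063655074888
0.35 d 0.39551609743051 W 0.26674357513146707 th0 123.23286526132523 sd [0.043 0.039 0.059] rms 0.17060370406918757
 [ 27.062  48.75    1.     -0.089   0.113]
 [ 30.072  48.75    1.      0.137   0.348]
 [-29.43  114.5     1.      0.109   0.339]
 [-26.424 114.5     1.     -0.087   0.153]
 [-23.426 114.5     1.     -0.408  -0.158]
 [-20.412 114.5     1.     -0.497  -0.236]
 [-17.431 114.5     1.     -0.495  -0.223]
 [-14.423 114.5     1.     -0.303  -0.021]
 [-11.431 114.5     1.     -0.347  -0.053]
 [ -8.431 114.5     1.     -0.184   0.121]
 [ -5.426 114.5     1.     -0.286   0.031]
 [ -2.453 114.5     1.     -0.378  -0.05 ]
 [  0.55  114.5     1.     -0.155   0.185]
 [  3.535 114.5     1.     -0.276   0.075]
 [  6.518 114.5     1.     -0.278   0.084]
 [  9.503 114.5     1.     -0.354   0.02 ]
 [ 12.492 114.5     1.     -0.083   0.302]
 [ 15.455 114.5     1.     -0.473  -0.076]
 [ 18.446 114.5     1.     -0.392   0.015]
 [ 21.418 114.5     1.     -0.645  -0.227]
 [ 24.397 114.5     1.     -0.69   -0.261]]
```

>>> {"method": "servo_tool", "body": {"steps": [{"linear": [0,-0.00175,2e-05],"rotation": [-1,0,0],"fingers": 1},{"linear": [0,-0.00349,6e-05],"rotation": [-2,0,0],"fingers": 1},{"linear": [0,-0.00523,0.00014],"rotation": [-3,0,0],"fingers": 1}]}}

```text
t: 34.3
position: [0.5794, 0.1794, 0.2439]
tool_rot: [-2.777, -0.067, 0.01]
contact_force: [7.3, -1.5, -7.6]
finger_gap: 0.0113
```

```bash
sed -i 's/:114.5/:114.0/' log.txt; python3 rd.py 0 dx:114.0|tail -1
```

```text
[34.3   21.886  0.101 20.848  0.001  0.455 -1.404  7.252 -1.823 -7.594  0.011]
```

>>> {"method": "servo_tool", "body": {"steps": [{"linear": [0,-0.00175,2e-05],"rotation": [-1,0,0],"fingers": 1},{"linear": [0,-0.00349,6e-05],"rotation": [-2,0,0],"fingers": 1},{"linear": [0,-0.00523,0.00014],"rotation": [-3,0,0],"fingers": 1}]}}

```text
t: 34.55
position: [0.5791, 0.1844, 0.2457]
tool_rot: [-2.83, -0.069, 0.008]
contact_force: [8.2, -1.1, -7.6]
finger_gap: 0.0115
```

```bash
python3 rd.py 0 dn:114.0|tail -1
```

```text
[34.55  18.833  0.101 17.82   0.001  0.39  -1.344  8.115 -1.51  -7.597  0.012]
```

>>> {"method": "servo_tool", "body": {"steps": [{"linear": [0,-0.00175,2e-05],"rotation": [-1,0,0],"fingers": 1},{"linear": [0,-0.00349,6e-05],"rotation": [-2,0,0],"fingers": 1},{"linear": [0,-0.00523,0.00014],"rotation": [-3,0,0],"fingers": 1}]}}

```text
t: 34.8
position: [0.5789, 0.1894, 0.2473]
tool_rot: [-2.882, -0.07, 0.006]
contact_force: [7.6, -1.6, -7.4]
finger_gap: 0.0115
```

```bash
python3 rd.py 0 dn:114.0|tail -1
```

```text
[34.8   15.878  0.101 14.814  0.001  0.395 -1.272  7.552 -1.986 -7.387  0.012]
```

>>> {"method": "servo_tool", "body": {"steps": [{"linear": [0,-0.00175,2e-05],"rotation": [-1,0,0],"fingers": 1},{"linear": [0,-0.00349,6e-05],"rotation": [-2,0,0],"fingers": 1},{"linear": [0,-0.00523,0.00014],"rotation": [-3,0,0],"fingers": 1}]}}

```text
t: 35.05
position: [0.5787, 0.1944, 0.2486]
tool_rot: [-2.935, -0.071, 0.005]
contact_force: [7.9, -2.2, -6.9]
finger_gap: 0.0116
```

```bash
python3 rd.py 0 dn:114.0|tail -1
```

```text
[35.05  12.899  0.101 11.815  0.001  0.41  -1.142  7.805 -2.596 -6.925  0.012]
```

>>> {"method": "servo_tool", "body": {"steps": [{"linear": [0,-0.00175,2e-05],"rotation": [-1,0,0],"fingers": 1},{"linear": [0,-0.00349,6e-05],"rotation": [-2,0,0],"fingers": 1},{"linear": [0,-0.00523,0.00014],"rotation": [-3,0,0],"fingers": 1}]}}

```text
t: 35.3
position: [0.5784, 0.1996, 0.2495]
tool_rot: [-2.987, -0.072, 0.003]
contact_force: [8.3, -2.9, -6.9]
finger_gap: 0.0112
```

```bash
python3 rd.py 0 dn:114.0|tail -1
```

```text
[35.3    9.921  0.101  8.814  0.001  0.446 -1.099  8.135 -3.298 -6.91   0.011]
```

>>> {"method": "servo_tool", "body": {"steps": [{"linear": [0,-0.00175,2e-05],"rotation": [-1,0,0],"fingers": 1},{"linear": [0,-0.00349,6e-05],"rotation": [-2,0,0],"fingers": 1},{"linear": [0,-0.00523,0.00014],"rotation": [-3,0,0],"fingers": 1}]}}

```text
t: 35.55
position: [0.5782, 0.2047, 0.2503]
tool_rot: [-3.039, -0.073, 0.001]
contact_force: [8.3, -3.0, -6.8]
finger_gap: 0.0113
```

```bash
python3 rd.py 0 dn:114.0|tail -1
```

```text
[35.55   6.944  0.101  5.815  0.001  0.424 -0.952  8.141 -3.427 -6.752  0.011]
```

>>> {"method": "servo_tool", "body": {"steps": [{"linear": [0,-0.00175,2e-05],"rotation": [-1,0,0],"fingers": 1},{"linear": [0,-0.00349,6e-05],"rotation": [-2,0,0],"fingers": 1},{"linear": [0,-0.00523,0.00014],"rotation": [-3,0,0],"fingers": 1}]}}

```text
t: 35.8
position: [0.5779, 0.2099, 0.2508]
tool_rot: [-3.092, -0.074, -0.001]
contact_force: [7.1, -2.5, -6.0]
finger_gap: 0.0117
```

```bash
python3 rd.py 0 dn:114.0|tail -1
```

```text
[35.8    3.974  0.101  2.815  0.001  0.326 -0.829  7.011 -2.838 -6.013  0.012]
```

>>> {"method": "servo_tool", "body": {"steps": [{"linear": [0,-0.00175,2e-05],"rotation": [-1,0,0],"fingers": 1},{"linear": [0,-0.00349,6e-05],"rotation": [-2,0,0],"fingers": 1},{"linear": [0,-0.00523,0.00014],"rotation": [-3,0,0],"fingers": 1}]}}

```text
t: 36.05
position: [0.5777, 0.2151, 0.251]
tool_rot: [3.138, 0.075, 0.004]
contact_force: [7.1, -3.1, -4.7]
finger_gap: 0.0114
```

```bash
python3 rd.py 0 dn:114.0|tail -1
```

```text
[36.05   0.996  0.1   -0.185  0.001  0.358 -0.752  6.902 -3.476 -4.75   0.011]
```

>>> {"method": "servo_tool", "body": {"steps": [{"linear": [0,-0.00175,2e-05],"rotation": [-1,0,0],"fingers": 1},{"linear": [0,-0.00349,6e-05],"rotation": [-2,0,0],"fingers": 1},{"linear": [0,-0.00523,0.00014],"rotation": [-3,0,0],"fingers": 1}]}}

```text
t: 36.3
position: [0.5774, 0.2204, 0.251]
tool_rot: [3.085, 0.074, 0.006]
contact_force: [6.4, -3.9, -5.5]
finger_gap: 0.0114
```

```bash
python3 rd.py 0 dn:114.0|tail -1
```

```text
[36.3   -1.998  0.101 -3.184  0.001  0.4   -0.622  6.22  -4.167 -5.461  0.011]
```

>>> {"method": "servo_tool", "body": {"steps": [{"linear": [0,-0.00175,2e-05],"rotation": [-1,0,0],"fingers": 1},{"linear": [0,-0.00349,6e-05],"rotation": [-2,0,0],"fingers": 1},{"linear": [0,-0.00523,0.00014],"rotation": [-3,0,0],"fingers": 1}]}}

```text
t: 36.55
position: [0.5772, 0.2256, 0.2506]
tool_rot: [3.033, 0.073, 0.008]
contact_force: [6.8, -3.0, -4.1]
finger_gap: 0.0112
```

```bash
python3 rd.py 0 dn:114.0|tail -1;  python3 fit.py>f.txt; head -4 f.txt; tail -9 f.txt
```

```text
[36.55  -4.985  0.1   -6.185  0.001  0.295 -0.558  6.606 -3.301 -4.08   0.011]
0.29 d 0.27834878279084796 W 0.1409525258280478 th0 108.80185652722372 sd [0.022 0.03  0.028] rms 0.14100150147145318
0.31 d 0.3267231982763156 W 0.18433366668565881 th0 119.89200072389917 sd [0.024 0.032 0.03 ] rms 0.14820985724903318
0.33 d 0.375097613761783 W 0.2319371281847357 th0 126.60503157652713 sd [0.025 0.034 0.031] rms 0.1565893437624958
0.35 d 0.4234720292472502 W 0.28162991106719343 th0 130.9931170976037 sd [0.026 0.036 0.033] rms 0.16596266387285752
 [ 18.833 114.     -1.      0.267  -0.083]
 [ 15.878 114.     -1.      0.303  -0.059]
 [ 12.899 114.     -1.      0.429   0.055]
 [  9.921 114.     -1.      0.538   0.152]
 [  6.944 114.     -1.      0.558   0.16 ]
 [  3.974 114.     -1.      0.308  -0.102]
 [  0.996 114.     -1.      0.432   0.01 ]
 [ -1.998 114.     -1.      0.646   0.212]
 [ -4.985 114.     -1.      0.312  -0.133]]
```

```bash
cat > fit2.py <<'E'
from an import *
from scipy.optimize import least_squares
k=1.035;c=.0
dirs=np.where(np.char.startswith(tag,'up'),1,-1)
off=np.array([float(t.split(':')[1]) if ':' in t else 0. for t in tag])
M0=(np.char.startswith(tag,'up')|np.char.startswith(tag,'dn'))&(tag!='dnx')&(tag!='upx')
Fy,Fz,ti=A[:,8],A[:,9],np.radians(A[:,3])
def tau(L,dy=0,dz=0):
    Py=-A[:,2]*np.sin(al)-L*np.sin(ti)-dy; Pz=A[:,2]*np.cos(al)+L*np.cos(ti)-dz
    return Py*Fz-Pz*Fy+tM+k*np.sin(ti)-c
def fit(L,m,dy=0,dz=0):
    t=tau(L,dy,dz)[m];th=np.radians(A[m,1]+off[m])
    X=np.column_stack([-dirs[m],np.cos(th),np.sin(th)]);s=np.linalg.lstsq(X,t,rcond=None)[0];r=t-X@s
    return s,r
if __name__=='__main__':
    m3=M0&(off>100);m12=M0&(off<100)
    for nm,m in (('all',M0),('m3',m3),('m12',m12)):
        for L in (.19,.21,.23,.25):
            s,r=fit(L,m);print(nm,L,'d %.3f W %.3f th0 %.1f rms %.3f'%(s[0],np.hypot(s[1],s[2]),np.degrees(np.arctan2(s[1],-s[2])),r.std()))
    for dy,dz in ((.002,0),(-.002,0),(0,.002),(0,-.002)):
        s,r=fit(.22,M0,dy,dz);print(dy,dz,'d %.3f W %.3f th0 %.1f rms %.3f'%(s[0],np.hypot(s[1],s[2]),np.degrees(np.arctan2(s[1],-s[2])),r.std()))
    # residual means by group
    s,r=fit(.22,M0)
    for o in np.unique(off[M0]):
        for d in (1,-1):
            q=(off[M0]==o)&(dirs[M0]==d)
            if q.any(): print('grp',o,d,q.sum(),r[q].mean(),r[q].std())
    # fixed W prior fit: d=.34, W=.25
    def g(p,L):
        t=tau(L)[M0];th=np.radians(A[M0,1]+off[M0]);return (t-(-p[0]*dirs[M0]-p[1]*np.sin(th-p[2])))/.13
    for L in (.2,.22,.24):
        q=least_squares(lambda p:np.r_[g(p,L),(p[0]-.34)/.02,(p[1]-.25)/.04],[.34,.25,2.]);print(L,q.x[:2],np.degrees(q.x[2]),q.cost,'sd',np.degrees(np.sqrt(np.linalg.inv(q.jac.T@q.jac)[2,2])))
    q=least_squares(lambda p:np.r_[g(p,p[3]),(p[0]-.34)/.02,(p[1]-.25)/.04],[.34,.25,2.,.22]);print('freeL',q.x,np.degrees(q.x[2]),np.degrees(np.sqrt(np.linalg.inv(q.jac.T@q.jac)[2,2])))
E
python3 fit2.py
```

```text
all 0.19 d 0.276 W 0.139 th0 98.6 rms 0.141
all 0.21 d 0.324 W 0.178 th0 111.9 rms 0.148
all 0.23 d 0.372 W 0.223 th0 120.2 rms 0.156
all 0.25 d 0.420 W 0.270 th0 125.7 rms 0.165
m3 0.19 d 0.306 W 0.352 th0 109.7 rms 0.138
m3 0.21 d 0.349 W 0.341 th0 114.6 rms 0.146
m3 0.23 d 0.392 W 0.333 th0 119.7 rms 0.154
m3 0.25 d 0.435 W 0.327 th0 125.1 rms 0.162
m12 0.19 d 0.256 W 0.102 th0 109.0 rms 0.133
m12 0.21 d 0.304 W 0.154 th0 113.4 rms 0.144
m12 0.23 d 0.352 W 0.207 th0 115.5 rms 0.155
m12 0.25 d 0.400 W 0.260 th0 116.8 rms 0.166
0.002 0 d 0.351 W 0.195 th0 119.0 rms 0.152
-0.002 0 d 0.346 W 0.205 th0 114.2 rms 0.152
0 0.002 d 0.343 W 0.193 th0 115.9 rms 0.151
0 -0.002 d 0.353 W 0.207 th0 117.1 rms 0.153
grp 0.0 1 8 0.06605555645733105 0.18229106791954458
grp 0.0 -1 6 -0.033941426500302234 0.11805595970660494
grp 48.75 1 19 -0.023946747910747218 0.13405319040647684
grp 114.0 1 19 -0.008011755283372893 0.16810786929303156
grp 114.0 -1 9 0.013875716663575252 0.11705282001648332
0.2 [0.324 0.192] 108.75811772295447 40.10380688503703 sd 7.249657109730814
0.22 [0.347 0.213] 115.44561835285977 42.27552720867375 sd 6.66030456262302
0.24 [0.369 0.235] 120.44703719714941 48.52404823849743 sd 6.111867251164754
freeL [0.323 0.192 1.892 0.199] 108.41953333655174 8.053439279921113
```

>>> {"method": "servo_tool", "body": {"steps": [{"linear": [0,-0.00175,2e-05],"rotation": [-1,0,0],"fingers": 1},{"linear": [0,-0.00349,6e-05],"rotation": [-2,0,0],"fingers": 1},{"linear": [0,-0.00523,0.00014],"rotation": [-3,0,0],"fingers": 1}]}}

```text
t: 36.8
position: [0.5769, 0.2308, 0.25]
tool_rot: [2.981, 0.071, 0.01]
contact_force: [6.4, -3.2, -3.6]
finger_gap: 0.0115
```

```bash
python3 rd.py 0 dn:114.0|tail -1
```

```text
[36.8   -7.968  0.1   -9.184  0.001  0.299 -0.509  6.243 -3.512 -3.585  0.011]
```

>>> {"method": "servo_tool", "body": {"steps": [{"linear": [0,-0.00175,2e-05],"rotation": [-1,0,0],"fingers": 1},{"linear": [0,-0.00349,6e-05],"rotation": [-2,0,0],"fingers": 1},{"linear": [0,-0.00523,0.00014],"rotation": [-3,0,0],"fingers": 1}]}}

```text
t: 37.05
position: [0.5767, 0.2359, 0.2491]
tool_rot: [2.928, 0.07, 0.012]
contact_force: [5.7, -3.9, -3.6]
finger_gap: 0.0113
```

```bash
python3 rd.py 0 dn:114.0|tail -1
```

```text
[ 37.05  -10.954   0.1   -12.182   0.001   0.339  -0.34    5.502  -4.131  -3.596   0.011]
```

>>> {"method": "servo_tool", "body": {"steps": [{"linear": [0,-0.00175,2e-05],"rotation": [-1,0,0],"fingers": 1},{"linear": [0,-0.00349,6e-05],"rotation": [-2,0,0],"fingers": 1},{"linear": [0,-0.00523,0.00014],"rotation": [-3,0,0],"fingers": 1}]}}

```text
t: 37.3
position: [0.5764, 0.2411, 0.248]
tool_rot: [2.876, 0.069, 0.014]
contact_force: [7.0, -3.7, -2.6]
finger_gap: 0.0113
```

```bash
python3 rd.py 0 dn:114.0|tail -1
```

```text
[ 37.3   -13.953   0.1   -15.178   0.001   0.328  -0.348   6.773  -4.007  -2.574   0.011]
```

>>> {"method": "servo_tool", "body": {"steps": [{"linear": [0,-0.00175,2e-05],"rotation": [-1,0,0],"fingers": 1},{"linear": [0,-0.00349,6e-05],"rotation": [-2,0,0],"fingers": 1},{"linear": [0,-0.00523,0.00014],"rotation": [-3,0,0],"fingers": 1}]}}

```text
t: 37.55
position: [0.5762, 0.2461, 0.2466]
tool_rot: [2.824, 0.067, 0.015]
contact_force: [6.5, -2.9, -2.8]
finger_gap: 0.0116
```

```bash
python3 rd.py 0 dn:114.0|tail -1
```

```text
[ 37.55  -16.959   0.1   -18.176   0.001   0.231  -0.209   6.389  -3.26   -2.811   0.012]
```

>>> {"method": "servo_tool", "body": {"steps": [{"linear": [0,-0.00175,2e-05],"rotation": [-1,0,0],"fingers": 1},{"linear": [0,-0.00349,6e-05],"rotation": [-2,0,0],"fingers": 1},{"linear": [0,-0.00523,0.00014],"rotation": [-3,0,0],"fingers": 1}]}}

```text
t: 37.8
position: [0.576, 0.2511, 0.2449]
tool_rot: [2.771, 0.066, 0.017]
contact_force: [6.5, -4.7, -2.6]
finger_gap: 0.0114
```

```bash
python3 rd.py 0 dn:114.0|tail -1
```

```text
[ 37.8   -19.952   0.1   -21.171   0.001   0.387  -0.152   6.264  -5.042  -2.603   0.011]
```

>>> {"method": "servo_tool", "body": {"steps": [{"linear": [0,-0.00175,2e-05],"rotation": [-1,0,0],"fingers": 1},{"linear": [0,-0.00349,6e-05],"rotation": [-2,0,0],"fingers": 1},{"linear": [0,-0.00523,0.00014],"rotation": [-3,0,0],"fingers": 1}]}}

```text
t: 38.05
position: [0.5757, 0.256, 0.243]
tool_rot: [2.719, 0.065, 0.019]
contact_force: [6.6, -3.4, -2.2]
finger_gap: 0.0115
```

```bash
python3 rd.py 0 dn:114.0|tail -1
```

```text
[ 38.05  -22.938   0.1   -24.167   0.001   0.261  -0.097   6.414  -3.746  -2.184   0.011]
```

>>> {"method": "servo_tool", "body": {"steps": [{"linear": [0,-0.00175,2e-05],"rotation": [-1,0,0],"fingers": 1},{"linear": [0,-0.00349,6e-05],"rotation": [-2,0,0],"fingers": 1},{"linear": [0,-0.00523,0.00014],"rotation": [-3,0,0],"fingers": 1}]}}

```text
t: 38.3
position: [0.5755, 0.2607, 0.2408]
tool_rot: [2.667, 0.063, 0.021]
contact_force: [5.6, -4.7, -1.8]
finger_gap: 0.0112
```

```bash
python3 rd.py 0 dn:114.0|tail -1
```

```text
[ 38.3   -25.938   0.1   -27.163   0.001   0.371  -0.111   5.374  -4.964  -1.757   0.011]
```

>>> {"method": "servo_tool", "body": {"steps": [{"linear": [0,-0.00175,2e-05],"rotation": [-1,0,0],"fingers": 1},{"linear": [0,-0.00349,6e-05],"rotation": [-2,0,0],"fingers": 1},{"linear": [0,-0.00523,0.00014],"rotation": [-3,0,0],"fingers": 1}]}}

```text
t: 38.55
position: [0.5753, 0.2654, 0.2384]
tool_rot: [2.615, 0.062, 0.022]
contact_force: [7.6, -4.3, -2.2]
finger_gap: 0.0113
```

```bash
python3 rd.py 0 dn:114.0|tail -1;  python3 fit2.py
```

```text
[ 38.55  -28.934   0.1   -30.159   0.001   0.307   0.022   7.354  -4.701  -2.188   0.011]
all 0.19 d 0.285 W 0.144 th0 103.2 rms 0.141
all 0.21 d 0.328 W 0.181 th0 113.2 rms 0.148
all 0.23 d 0.371 W 0.222 th0 119.6 rms 0.156
all 0.25 d 0.413 W 0.265 th0 123.9 rms 0.166
m3 0.19 d 0.293 W 0.314 th0 107.0 rms 0.139
m3 0.21 d 0.334 W 0.298 th0 112.1 rms 0.147
m3 0.23 d 0.376 W 0.284 th0 117.8 rms 0.156
m3 0.25 d 0.417 W 0.274 th0 123.9 rms 0.164
m12 0.19 d 0.256 W 0.102 th0 109.0 rms 0.133
m12 0.21 d 0.304 W 0.154 th0 113.4 rms 0.144
m12 0.23 d 0.352 W 0.207 th0 115.5 rms 0.155
m12 0.25 d 0.400 W 0.260 th0 116.8 rms 0.166
0.002 0 d 0.351 W 0.196 th0 119.0 rms 0.152
-0.002 0 d 0.347 W 0.207 th0 114.5 rms 0.152
0 0.002 d 0.345 W 0.195 th0 116.1 rms 0.151
0 -0.002 d 0.354 W 0.208 th0 117.2 rms 0.153
grp 0.0 1 8 0.06536099395748585 0.18229804294619542
grp 0.0 -1 6 -0.036828966055167195 0.11807307479053125
grp 48.75 1 19 -0.024610520025772468 0.13409685377970976
grp 114.0 1 19 -0.0075510591117908255 0.16799650853908432
grp 114.0 -1 17 0.007811279081011813 0.1350736698563781
0.2 [0.324 0.193] 108.33031811193857 44.972541815645116 sd 6.28256761280131
0.22 [0.347 0.214] 115.64501074390469 47.77784689524512 sd 5.857979204170872
0.24 [0.371 0.237] 121.22080677776073 54.75128754002465 sd 5.436174603067321
freeL [0.319 0.189 1.862 0.196] 106.67999789343315 7.48826246876119
```

>>> {"method": "servo_tool", "body": {"steps": [{"linear": [0,0.00175,2e-05],"rotation": [1,0,0],"fingers": 1},{"linear": [0,0.00349,6e-05],"rotation": [2,0,0],"fingers": 1},{"linear": [0,0.00523,0.00014],"rotation": [3,0,0],"fingers": 1}]}}

```text
t: 38.8
position: [0.5755, 0.2618, 0.2402]
tool_rot: [2.67, 0.065, 0.021]
contact_force: [8.1, -0.8, -5.7]
finger_gap: 0.0114
```

```bash
python3 rd.py 0 ux:114.0|tail -1
```

```text
[ 38.8   -26.645   0.1   -26.986   0.001  -0.154   0.704   8.018  -1.152  -5.725   0.011]
```

>>> {"method": "servo_tool", "body": {"steps": [{"linear": [0,0.00175,2e-05],"rotation": [1,0,0],"fingers": 1},{"linear": [0,0.00349,6e-05],"rotation": [2,0,0],"fingers": 1},{"linear": [0,0.00523,0.00014],"rotation": [3,0,0],"fingers": 1}]}}

```text
t: 39.05
position: [0.5757, 0.257, 0.2425]
tool_rot: [2.723, 0.066, 0.019]
contact_force: [8.1, -0.3, -5.9]
finger_gap: 0.0114
```

```bash
python3 rd.py 0 up:114.0|tail -1
```

```text
[ 39.05  -23.593   0.1   -23.961   0.001  -0.175   0.77    8.037  -0.671  -5.895   0.011]
```

>>> {"method": "servo_tool", "body": {"steps": [{"linear": [0,0.00175,2e-05],"rotation": [1,0,0],"fingers": 1},{"linear": [0,0.00349,6e-05],"rotation": [2,0,0],"fingers": 1},{"linear": [0,0.00523,0.00014],"rotation": [3,0,0],"fingers": 1}]}}

```text
t: 39.3
position: [0.5759, 0.2521, 0.2445]
tool_rot: [2.775, 0.068, 0.017]
contact_force: [8.2, -0.4, -6.1]
finger_gap: 0.0112
```

```bash
python3 rd.py 0 up:114.0|tail -1
```

```text
[ 39.3   -20.601   0.1   -20.961   0.001  -0.142   0.646   8.161  -0.769  -6.062   0.011]
```

>>> {"method": "servo_tool", "body": {"steps": [{"linear": [0,0.00175,2e-05],"rotation": [1,0,0],"fingers": 1},{"linear": [0,0.00349,6e-05],"rotation": [2,0,0],"fingers": 1},{"linear": [0,0.00523,0.00014],"rotation": [3,0,0],"fingers": 1}]}}

```text
t: 39.55
position: [0.5762, 0.2472, 0.2462]
tool_rot: [2.827, 0.069, 0.016]
contact_force: [7.3, -0.5, -6.6]
finger_gap: 0.0113
```

```bash
python3 rd.py 0 up:114.0|tail -1
```

```text
[ 39.55  -17.601   0.1   -17.966   0.001  -0.116   0.575   7.232  -0.879  -6.598   0.011]
```

>>> {"method": "servo_tool", "body": {"steps": [{"linear": [0,0.00175,2e-05],"rotation": [1,0,0],"fingers": 1},{"linear": [0,0.00349,6e-05],"rotation": [2,0,0],"fingers": 1},{"linear": [0,0.00523,0.00014],"rotation": [3,0,0],"fingers": 1}]}}

```text
t: 39.8
position: [0.5764, 0.2421, 0.2477]
tool_rot: [2.88, 0.07, 0.014]
contact_force: [8.3, 0.6, -6.4]
finger_gap: 0.0112
```

```bash
python3 rd.py 0 up:114.0|tail -1
```

```text
[ 39.8   -14.591   0.1   -14.972   0.001  -0.182   0.498   8.297   0.204  -6.405   0.011]
```

>>> {"method": "servo_tool", "body": {"steps": [{"linear": [0,0.00175,2e-05],"rotation": [1,0,0],"fingers": 1},{"linear": [0,0.00349,6e-05],"rotation": [2,0,0],"fingers": 1},{"linear": [0,0.00523,0.00014],"rotation": [3,0,0],"fingers": 1}]}}

```text
t: 40.05
position: [0.5766, 0.2371, 0.2489]
tool_rot: [2.932, 0.072, 0.012]
contact_force: [7.6, 0.3, -7.2]
finger_gap: 0.0115
```

```bash
python3 rd.py 0 up:114.0|tail -1
```

```text
[ 40.05  -11.63    0.1   -11.971   0.001  -0.141   0.413   7.592  -0.04   -7.176   0.012]
```

>>> {"method": "servo_tool", "body": {"steps": [{"linear": [0,0.00175,2e-05],"rotation": [1,0,0],"fingers": 1},{"linear": [0,0.00349,6e-05],"rotation": [2,0,0],"fingers": 1},{"linear": [0,0.00523,0.00014],"rotation": [3,0,0],"fingers": 1}]}}

```text
t: 40.3
position: [0.5769, 0.2319, 0.2498]
tool_rot: [2.984, 0.073, 0.01]
contact_force: [7.4, 1.2, -6.5]
finger_gap: 0.0117
```

```bash
python3 rd.py 0 up:114.0|tail -1
```

```text
[40.3   -8.633  0.1   -8.975  0.001 -0.182  0.234  7.449  0.843 -6.52   0.012]
```

>>> {"method": "servo_tool", "body": {"steps": [{"linear": [0,0.00175,2e-05],"rotation": [1,0,0],"fingers": 1},{"linear": [0,0.00349,6e-05],"rotation": [2,0,0],"fingers": 1},{"linear": [0,0.00523,0.00014],"rotation": [3,0,0],"fingers": 1}]}}

```text
t: 40.55
position: [0.5771, 0.2267, 0.2505]
tool_rot: [3.036, 0.075, 0.008]
contact_force: [7.3, 0.6, -7.6]
finger_gap: 0.0114
```

```bash
python3 rd.py 0 up:114.0|tail -1
```

```text
[40.55  -5.65   0.1   -5.978  0.001 -0.102  0.123  7.273  0.266 -7.642  0.011]
```

>>> {"method": "servo_tool", "body": {"steps": [{"linear": [0,0.00175,2e-05],"rotation": [1,0,0],"fingers": 1},{"linear": [0,0.00349,6e-05],"rotation": [2,0,0],"fingers": 1},{"linear": [0,0.00523,0.00014],"rotation": [3,0,0],"fingers": 1}]}}

```text
t: 40.8
position: [0.5774, 0.2215, 0.2509]
tool_rot: [3.089, 0.076, 0.006]
contact_force: [7.4, 1.1, -6.6]
finger_gap: 0.0115
```

```bash
python3 rd.py 0 up:114.0|tail -1;  python3 fit2.py
```

```text
[40.8   -2.65   0.1   -2.98   0.001 -0.104  0.096  7.442  0.733 -6.571  0.012]
all 0.19 d 0.282 W 0.143 th0 105.2 rms 0.138
all 0.21 d 0.327 W 0.182 th0 113.9 rms 0.144
all 0.23 d 0.371 W 0.224 th0 119.4 rms 0.151
all 0.25 d 0.415 W 0.267 th0 123.2 rms 0.160
m3 0.19 d 0.290 W 0.331 th0 107.5 rms 0.131
m3 0.21 d 0.333 W 0.310 th0 112.1 rms 0.139
m3 0.23 d 0.377 W 0.292 th0 117.3 rms 0.147
m3 0.25 d 0.420 W 0.276 th0 123.1 rms 0.156
m12 0.19 d 0.256 W 0.102 th0 109.0 rms 0.133
m12 0.21 d 0.304 W 0.154 th0 113.4 rms 0.144
m12 0.23 d 0.352 W 0.207 th0 115.5 rms 0.155
m12 0.25 d 0.400 W 0.260 th0 116.8 rms 0.166
0.002 0 d 0.350 W 0.197 th0 119.6 rms 0.147
-0.002 0 d 0.347 W 0.209 th0 114.4 rms 0.148
0 0.002 d 0.344 W 0.196 th0 116.4 rms 0.146
0 -0.002 d 0.353 W 0.210 th0 117.5 rms 0.149
grp 0.0 1 8 0.0636994068705175 0.1823122137642642
grp 0.0 -1 6 -0.03750288021584661 0.1181015839237848
grp 48.75 1 19 -0.02644452287335126 0.13407795750385337
grp 114.0 1 27 -0.003983200093062426 0.1514492749616597
grp 114.0 -1 17 0.007330599950168545 0.13505814656167878
0.2 [0.322 0.193] 110.28548440409767 47.585673500036805 sd 5.902468487148568
0.22 [0.347 0.215] 115.86104448768776 50.18714455599345 sd 5.439848431395491
0.24 [0.372 0.238] 120.11781957294669 57.42661565740679 sd 5.019706700533907
freeL [0.32  0.192 1.917 0.199] 109.84285501526054 6.565489021094162
```

>>> {"method": "servo_tool", "body": {"steps": [{"linear": [0,0.0017,0],"rotation": [1,0,0],"fingers": 1},{"linear": [0,0.0035,0.0001],"rotation": [2,0,0],"fingers": 1},{"linear": [0,0.0052,0.0001],"rotation": [3,0,0],"fingers": 1},{"linear": [0,0.0061,0.0002],"rotation": [3.5,0,0],"fingers": 1},{"linear": [0,0.0061,0.0002],"rotation": [3.5,0,0],"fingers": 1},{"linear": [0,0.0061,0.0002],"rotation": [3.5,0,0],"fingers": 1},{"linear": [0,0.0061,0.0002],"rotation": [3.5,0,0],"fingers": 1},{"linear": [0,0.0061,0.0002],"rotation": [3.5,0,0],"fingers": 1}]}}

```text
t: 41.47
position: [0.5777, 0.2149, 0.251]
tool_rot: [-3.133, -0.076, -0.004]
contact_force: [6.4, -1.3, -5.5]
finger_gap: 0.0113
```

```bash
python3 rd.py 2 fin; python3 - <<'E'
from h import *
o,p=shot('scene','s9');W=cloud(o,p);V=W.reshape(-1,3);V=V[np.isfinite(V[:,0])]
for nm,x,y in [('rowa',.6455,-.0981),('w2',.640,-.150),('rowb',.636,-.202),('w4',.630,-.2535)]:
    P=V[(np.hypot(V[:,0]-x,V[:,1]-y)<.022)&(abs(V[:,2]-.07)<.006)]
    print(nm,len(P), cv2.minEnclosingCircle(P[:,:2].astype(np.float32)) if len(P)>5 else '', P[:,2].mean())
E
```

```text
t   al  r tilt dx  tF tM Fx Fy Fz gap
[[41.467  1.097  0.101  0.437  0.001  0.176 -0.14   6.338 -1.641 -5.541  0.011]
 [41.517  1.115  0.1    0.434  0.001  0.231 -0.15   6.703 -2.184 -5.815  0.011]
 [41.567  1.105  0.101  0.434  0.001  0.066 -0.153  7.178 -0.553 -5.466  0.011]]
mean [41.517  1.106  0.101  0.435  0.001  0.158 -0.148  6.74  -1.459 -5.607  0.011]
rowa 85 ((0.6472568511962891, -0.09700322896242142), 0.016650060191750526) 0.06923381659017065
w2 86 ((0.6397826671600342, -0.15107141435146332), 0.016269521787762642) 0.06948034801975483
rowb 89 ((0.6366411447525024, -0.20137476921081543), 0.01611894927918911) 0.06932978027802994
w4 102 ((0.6295883059501648, -0.2520976662635803), 0.0160669032484293) 0.06932172197583623
```

View pics/s9.png

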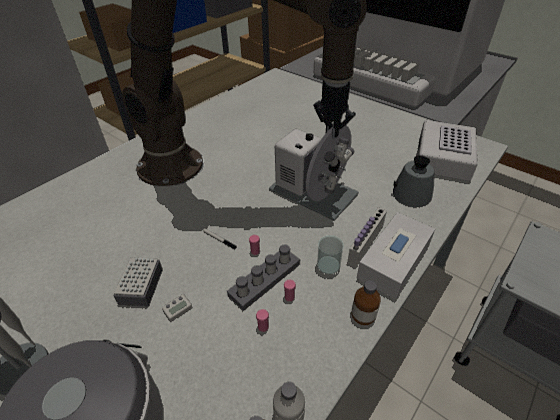

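```bash
python3 -c "
from h import *
print(env.finish_job());o=env.get_obs();print(o['t'],o['position'],o['contact_force'],o['finger_gap'])"
```

```text
the job is handed in; nothing more can be done
None
the job is handed in; nothing more can be done
```

I set both balance vials into the empty wells and let go of them. I then turned the wheel until its heavy side was, by my estimate, straight down. I handed the job in at about 41.6 s with the rim still gripped; the hand-in gave no verdict.

**Vials:** The last scene image shows all four standing in the row, tops 69–70 mm above the bench and within about 2 mm of the row line. In that image the other bench things look unmoved, but I did not measure them.

**Heavy side:** I gripped the rim at the top and swept it slowly both ways through about 140° with two re-grips. The readings fit a drag of about 0.34 Nm and an imbalance of about 0.2–0.3 Nm. They put the heavy side at the bottom about 115° from where I first gripped the wheel, in the positive direction. I left the wheel at about 115°.

**Last checks:** The fingers were shut on the rim (11 mm gap, grip set to 40 N) and the wheel was still.

**Uncertainty:**
- **Noise:** single torque readings scattered by about 0.15 Nm. Fits to different sets of sweeps agreed to a few degrees.
- **Sensor reference point:** I had to infer where the force sensor measures from. The plausible range moves the answer between about 110° and 120°.
- **Overall:** I put the error at 6–7°, against the 17° allowed.
- **Moment readings:** they shifted with the gripper's tilt. I measured this with the fingers open and corrected for it.

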